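# File the amber jars into the hooded rack

### The job

Put the three amber jars away in the jar rack: slide them one after another through the open mouth between the guide rails, so that they stand upright in single file, touching one another, with the foremost snug against the sliding end stop. Push gently, by feel, so that the end stop is not shifted from where it is set, do not knock the rack, keep the jars upright, and leave the other things on the bench where they are.

Things in the scene. Friction and masses are not known exactly. Their poses are not given: they have to be found in the camera images.
- jar_a: amber glass screw-top jar with a white cap and a paper label, 90 mm tall: a round body 60 mm in diameter with straight sides from 5 to 57 mm up, a short shoulder, then the cap, 53 mm across, from 74 to 90 mm, 0.14 to 0.28 kg; origin at the centre of its underside, z up along its axis. The three jars are alike and may go in in any order
- jar_b: amber glass screw-top jar with a white cap and a paper label, 90 mm tall: a round body 60 mm in diameter with straight sides from 5 to 57 mm up, a short shoulder, then the cap, 53 mm across, from 74 to 90 mm, 0.14 to 0.28 kg; origin at the centre of its underside, z up along its axis. The three jars are alike and may go in in any order
- jar_c: amber glass screw-top jar with a white cap and a paper label, 90 mm tall: a round body 60 mm in diameter with straight sides from 5 to 57 mm up, a short shoulder, then the cap, 53 mm across, from 74 to 90 mm, 0.14 to 0.28 kg; origin at the centre of its underside, z up along its axis. The three jars are alike and may go in in any order
- lane: jar rack fixed to the bench: two parallel steel guide rails, 30 mm high, 6 mm thick, with a 64 mm wide channel between; no floor, jars slide on the bench itself. Origin on the bench on the channel's centre line; y runs along the channel towards the open mouth, x across. Rails are straight from y = -60 to 250 mm, then flare out to 288 mm. Four hood posts at x = +-88 mm, y = -40 and 195 mm
- mouth (a point): centre of the rack's open mouth at bench height, 285 mm along lane y from the lane's origin, where the rails have flared to about 82 mm clear width
- hood_edge (a point): middle of the lower edge, on the mouth side, of the clear dust hood over the channel (lane y -50 to 210 mm, 190 mm wide, underside 140 mm and top 150 mm above the bench, this edge bordered in aluminium). With the row home the last jar's near side is 10 to 30 mm beneath it: an upright gripper hits the hood first, so lean the tool about 40 degrees, wrist back towards the mouth side
- stop_face (a point): middle of the mouth-side face of the sliding end stop, an aluminium plate 54 mm wide and 47 mm high closing the channel's inner end. 24.5 mm above the bench, on the centre line, set 0 to 20 mm along lane y; axes as the lane's. Friction holds it; it gives way along the channel at about 14 N. Sliding three jars along takes about 2 to 7 N besides
- meas_cup: bystander: steel measuring cup, 64 mm across, 45 mm tall, short flat handle to its +y reaching 65 mm from the axis; origin at the centre of its underside
- cap: bystander: loose white jar cap lying flat among the jars, 56 mm across, 12 mm high; origin at the centre of its underside
- white_tub: bystander: small white tub, 52 mm across, 60 mm tall; origin at the centre of its underside
- steel_bowl: bystander: steel bowl, 110 mm across, 50 mm tall, beside the rack; origin at the centre of its underside
- spoon: bystander: steel spoon lying on the bench, 150 mm long, under 25 mm high; its origin is near its middle, x along it

How it is judged:
By the outcome, as a careful person would: the job done as asked, in the order asked, and still so for the second after the job is handed in, with the robot touching nothing.
It also fails if it takes over 72 s, if anything falls off the work surface, if the arm or the gripper's body presses on something with over 40 N, if the wrist force passes 120 N, or if a joint passes its speed limit or range.

### The arm

A 6-joint arm with a two-finger parallel gripper is mounted at the origin on the work surface. World frame = base frame: x ahead of the robot, y to its left, z up, the work surface at z = 0. Lengths are in mm, angles in rad, forces in N, time in s.
With the tool pointing down it reaches from about 375 to 975 mm from the base axis. Payload 3.8 kg.
Tool frame: the origin (TCP) lies midway between the tips of the shut fingers; the grasp point (between the pads) lies 19 mm behind it; z points along the fingers, y is the line along which they close (so a half turn about z gives the same grasp; the last joint's range is limited). The gripper opens to 88 mm and grips with 3 to 60 N. Pads are 18 mm wide; open, the fingers measure 123 mm over their backs; the gripper's body (75 mm by 187 mm) begins 45 mm behind the grasp point.
Start: joints at [-1.312, 0.264, 1.604, -0, 1.274, -0.037], TCP at [196.761, -645.68, 210.106] pointing down, gripper open.
Joint ranges: [-2.63, 2.63], [-0.94, 2.18], [0.31, 2.57], [-1.31, 4.45], [0, 2.66], [-2.55, 2.55]. Speed limits (rad/s): [2.57, 2.57, 3.14, 3.14, 3.14, 3.14].

### API

Orientations are given as a unit quaternion [x, y, z, w].
In Python, from workcell import ctrl gives the robot as it stands. The module is installed in compiled form; this text tells all that it offers.
- The arm moves only by the shell command python3 -m creep 'ROWS' [FORCE]. ROWS is JSON, a list of rows, each a list of 3 entries, a list of its own where there are three numbers: the opening, from 0 (shut) to 1 (fully open), then the shift along the tool's x, y, z in cm, then the turn about the tool's z in rad. A call has 1 to 20 rows; each row is the pose to reach, as a shift and turn from the pose commanded when the call began, along the tool's axes at that moment; what a row does not reach only later rows make up. A row lasts 1/8 s, in which the tool goes at most 62.5 mm and 10.7 degrees, less where a joint would pass 70% of its speed; a pose out of reach is approached as far as the arm can. A call with a gripper value outside its range is refused whole. The fingers move at their own pace and stop on an object; FORCE is the grip in N (left out, the last holds). Time passes only in rows, so rows that repeat a pose let the fingers close. It gives the time, the measured TCP pose, the force, the opening and the grip force at its end, in the units of the state.
- ctrl.get_state(): the state, without advancing time (a new reading comes with each control period).
- ctrl.get_image(name): name is "side" or "top"; returns a dict with "color" (384x512x3 uint8, red, green, blue), "range_z" (384x512 float32, mm along the optical axis (not along the pixel's ray), 0 where there is no reading), "K" (3x3 intrinsics, pixels), "k1" (the pictures are not rectified: a ray, as slopes to the right and down, at radius r is drawn at 1 + k1 r^2 times it, then the intrinsics apply), "T" (4x4, takes a point from camera to world coordinates). Camera axes: x right, y up, looking along -z (the intrinsics and any distortion apply to the point x, -y, -z); pixel columns grow to the right and rows downward; lengths in mm; the calibration is good to about 2 mm. A picture is of the moment at which its call begins.
- ctrl.job_done(): hands the job in; it is judged then, once.
The state is a dict: "time": time; "joint_pos": joint angles; "dq": joint speeds; "effort": joint torques, N m; "position": TCP position; "tool_rot": TCP orientation; "ft_force": force on the tool from outside, world axes, zero at the start; "torque": the same for the moment, N m; "finger_gap": finger opening in mm; "finger_force": force on a finger pad.
Only numpy, scipy, OpenCV 4.12 (cv2) and the standard library are available. Lean on these libraries where they do the work, as an engineer would, in place of code of your own. Each camera call takes 0.05 s, during which the arm holds its last target. There are 200 camera calls.

## Working session

There is one attempt and no reset: what is moved stays moved. The work goes in short steps, Python scripts to look and compute and a shell command to move; the robot and the scene stay as the last step left them, time stands still between calls to the robot, and variables do not carry over. Pictures are saved under pics/ and viewed, at most 10 in all, crops included, and the job is handed in when it is done.

```bash
mkdir -p pics
cat > h.py <<'E'
import numpy as np, cv2
from workcell import ctrl
def snap(n):
    d=ctrl.get_image(n); np.savez(n+'.npz',**d); return d
def load(n): return dict(np.load(n+'.npz'))
def ray(d,u,v):
    K=d['K'];k=float(d['k1']);p=np.array([(u-K[0,2])/K[0,0],(v-K[1,2])/K[1,1]]);q=p.copy()
    for _ in range(30): q=p/(1+k*(q@q))
    T=d['T'];return T[:3,3],T[:3,:3]@np.array([q[0],-q[1],-1.])
def atz(d,u,v,z):
    o,r=ray(d,u,v);return o+r*(z-o[2])/r[2]
def at(d,u,v):
    o,r=ray(d,u,v);return o+r*float(d['range_z'][int(round(v)),int(round(u))])
def cloud(d):
    K=d['K'];k=float(d['k1']);v,u=np.mgrid[:384,:512];p=np.stack([(u-K[0,2])/K[0,0],(v-K[1,2])/K[1,1]],-1);q=p.copy()
    for _ in range(30): q=p/(1+k*(q**2).sum(-1,keepdims=True))
    Z=d['range_z'];c=np.stack([q[...,0],-q[...,1],-np.ones_like(u)],-1)*Z[...,None]
    return c@d['T'][:3,:3].T+d['T'][:3,3]
E
python3 - <<'E'
from h import *
for n in('top','side'):
    d=snap(n); im=cv2.resize(d['color'][:,:,::-1],(800,600),interpolation=cv2.INTER_CUBIC); cv2.imwrite(f'pics/{n}0.png',im)
    print(n,d['T'].round(3).tolist(),d['K'].tolist(),d['k1'])
s=ctrl.get_state();print(s)
E
```

```text
top [[-0.01, 0.979, -0.202, 269.131], [-1.0, -0.009, 0.007, 51.818], [0.005, 0.202, 0.979, 1174.453], [0.0, 0.0, 0.0, 1.0]] [[489.2517073396283, 0.0, 249.32986863835657], [0.0, 489.2517073396283, 193.7672857591744], [0.0, 0.0, 1.0]] -0.07839906623611032
side [[-0.979, 0.146, -0.144, 303.04], [-0.205, -0.693, 0.691, 878.069], [0.001, 0.706, 0.708, 969.872], [0.0, 0.0, 0.0, 1.0]] [[431.7038997351019, 0.0, 254.4508200404982], [0.0, 431.7038997351019, 192.08383671558983], [0.0, 0.0, 1.0]] 0.04850846754703063
{'time': 0.1, 'joint_pos': array([-1.31191227e+00,  2.64685525e-01,  1.60524544e+00, -2.65063671e-05,
        1.27373039e+00, -3.69006524e-02]), 'dq': array([ 0.00020537, -0.00173206, -0.00293344,  0.00071193, -0.00165328,
       -0.00189165]), 'effort': array([ 5.35545987e-04, -5.03619504e+01, -3.58067894e+01,  7.31035648e-02,
        2.32875865e-02, -5.98144629e-05]), 'position': array([ 196.56110127, -644.99625805,  208.90307248]), 'tool_rot': array([ 9.89082742e-01,  1.47357592e-01, -1.27159712e-04, -1.02658487e-03]), 'ft_force': array([-0.14076435, -0.08597369, -0.44167053]), 'torque': array([0.00819582, 0.02031975, 0.00807618]), 'finger_force': 0.0, 'finger_gap': 88.15625211825855}
```

View pics/top0.png

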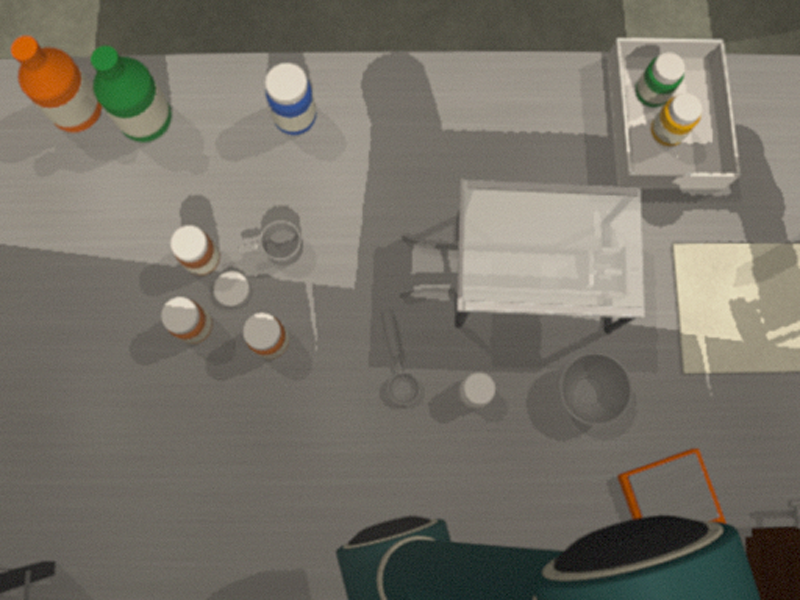

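View pics/side0.png

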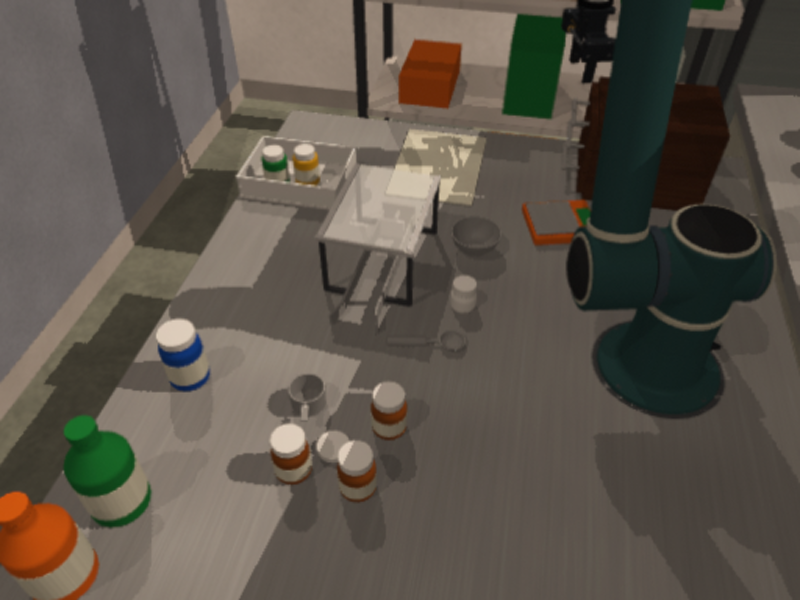

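Top view (800 px): jar caps at about (188,244), (183,316), (264,331). The loose cap is at (231,288) among them, the cup at (281,242), and the rack's mouth faces left at about (408,265), under the hood edge at x≈460. The side view shows the same layout.

Run:
```python
from h import *
d=load('top');P=cloud(d);s=.64
for n in('top','side'):
    d=load(n);P=cloud(d)
    m=(P[...,2]>84)&(P[...,2]<96)&(P[...,1]>150)&(P[...,1]<480)&(P[...,0]>250)&(P[...,0]<650)
    k,l,st,c=cv2.connectedComponentsWithStats(m.astype(np.uint8))
    for i in range(1,k):
        if st[i,4]>60:
            q=P[l==i];(cx,cy),r=cv2.minEnclosingCircle(q[:,:2].astype(np.float32));print(n,st[i,4],c[i]/s,q.mean(0).round(1),(round(cx,1),round(cy,1)),round(r,1))
    # rack points
    for lo,hi in((22,36),(42,55),(136,158)):
        m=(P[...,2]>lo)&(P[...,2]<hi)&(P[...,1]>-330)&(P[...,1]<130)&(P[...,0]>330)&(P[...,0]<680)
        q=P[m];print(n,lo,len(q),np.percentile(q,[1,50,99],axis=0).round(0).tolist() if len(q) else '')
d=load('top')
for u,v in((281,242),(231,288),(479,389),(596,388)): print(atz(d,u*s,v*s,45).round(0))
im=d['color'][100:225,225:425,::-1];cv2.imwrite('pics/rt.png',cv2.resize(im,(800,500),interpolation=cv2.INTER_CUBIC))
d=load('side')
im=d['color'][95:215,195:295,::-1];cv2.imwrite('pics/rs.png',cv2.resize(im,(500,600),interpolation=cv2.INTER_CUBIC))
```

```text
top 369 [187.58468835 242.11128049] [587.  342.3  88.8] (587.0, 342.4) 26.6
top 414 [178.66470411 314.14175725] [478.5 350.5  88.9] (478.5, 349.7) 27.1
top 429 [260.7736014 330.1391317] [454.  230.1  89. ] (454.1, 230.5) 26.7
top 22 637 [[332.0, -306.0, 22.0], [405.0, -219.0, 28.0], [614.0, 34.0, 35.0]]
top 42 298 [[331.0, -311.0, 42.0], [394.0, -269.0, 48.0], [473.0, -60.0, 54.0]]
top 136 9749 [[464.0, -308.0, 141.0], [556.0, -181.0, 145.0], [651.0, -54.0, 152.0]]
side 290 [388.15732759 395.21551724] [452.6 233.7  88.9] (453.5, 231.0) 28.1
side 345 [287.15126812 438.79981884] [585.7 345.6  89.2] (585.9, 344.0) 27.4
side 371 [354.94019542 456.22894205] [476.9 353.9  89. ] (478.1, 352.4) 27.1
side 22 507 [[332.0, -306.0, 22.0], [471.0, -97.0, 29.0], [652.0, 26.0, 36.0]]
side 42 193 [[333.0, -309.0, 42.0], [383.0, -220.0, 47.0], [652.0, -55.0, 54.0]]
side 136 3255 [[463.0, -309.0, 140.0], [557.0, -166.0, 146.0], [652.0, -48.0, 153.0]]
[598. 210.  45.]
[527. 284.  45.]
[370. -87.  45.]
[ 369. -262.   45.]
```

View pics/rt.png

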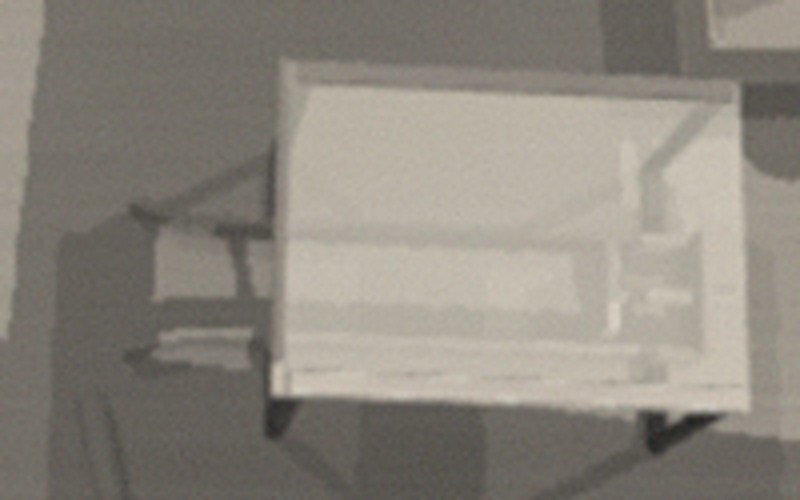

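View pics/rs.png

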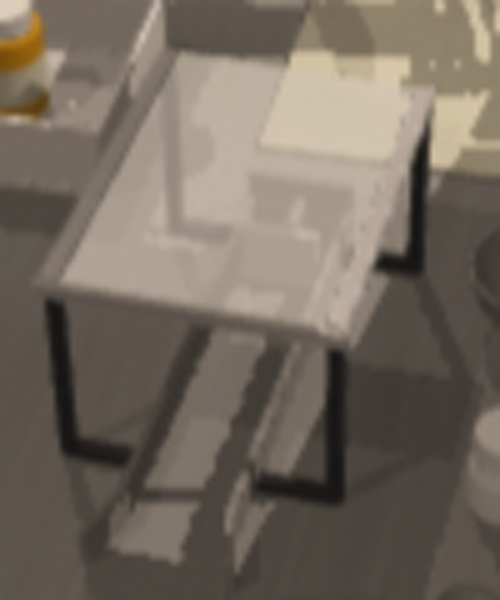

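The enlarged crops show the stop's mouth-side edge at about crop (612,300), the rails at rows ~235 and ~340, and the hood's left edge at x≈280. Next I fit the rack pose and check the free space around the arm. The moves only offer turns about tool z, so the lean will need care.

Run:
```python
from h import *
A=[]
for n in('top','side'):
    d=load(n);P=cloud(d)
    m=(P[...,2]>143)&(P[...,2]<156)&(P[...,1]>-330)&(P[...,1]<0)&(P[...,0]>430)&(P[...,0]<680)
    k,l,st,c=cv2.connectedComponentsWithStats(m.astype(np.uint8));i=1+st[1:,4].argmax()
    q=P[l==i][:,:2].astype(np.float32);print(n,len(q),cv2.minAreaRect(q),cv2.boxPoints(cv2.minAreaRect(q)).round(0).tolist())
d=load('top')
for u,v in((284,230),(284,390),(742,85),(748,405)): print('hood corner',atz(d,225+u/4,100+v/4,150).round(1))
for u,v in((138,208),(140,355)): print('flare tip',atz(d,225+u/4,100+v/4,30).round(1))
for u,v in((612,245),(612,330)): print('stop',atz(d,225+u/4,100+v/4,48).round(1))
d=load('side')
for u,v in((125,500),(238,480)): print('flare tip side',atz(d,195+u/5,95+v/5,30).round(1))
P=cloud(d).reshape(-1,3)
for y0 in range(-1300,-400,100):
  print(y0,[ (x0,int(np.percentile(q[:,2],98))) for x0 in range(-400,700,100) if len(q:=P[(P[:,1]>y0)&(P[:,1]<y0+100)&(P[:,0]>x0)&(P[:,0]<x0+100)&(P[:,2]>15)])>5])
```

```text
top 8566 ((559.3145141601562, -181.74346923828125), (258.92303466796875, 191.40652465820312), 86.98509216308594) [[457.0, -306.0], [648.0, -316.0], [662.0, -57.0], [471.0, -47.0]]
side 2925 ((558.136962890625, -180.314208984375), (268.9208984375, 190.7692413330078), 87.0420913696289) [[456.0, -310.0], [646.0, -320.0], [660.0, -51.0], [470.0, -41.0]]
hood corner [559.6 -57.8 150. ]
hood corner [470.9 -55.2 150. ]
hood corner [ 642.  -317.1  150. ]
hood corner [ 460.3 -305.7  150. ]
flare tip [608.2  17.8  30. ]
flare tip [516.7  18.   30. ]
stop [ 577.8 -265.9   48. ]
stop [ 525.5 -262.5   48. ]
flare tip side [594.4  -5.1  30. ]
flare tip side [530.8 -36.2  30. ]
-1300 [(-300, 180), (-200, 203), (0, 184), (200, 177), (300, 53)]
-1200 [(-400, 231), (-300, 232), (-200, 181), (0, 180), (100, 180), (200, 182), (300, 182), (400, 180), (500, 178), (600, 171)]
-1100 []
-1000 []
-900 []
-800 [(-200, 198), (-100, 201), (100, 202), (200, 347)]
-700 [(-200, 202), (-100, 202), (100, 402), (200, 402)]
-600 [(-200, 202), (-100, 203), (100, 345), (200, 390)]
-500 [(-200, 198), (-100, 200), (0, 200), (100, 190), (200, 31), (600, 61)]
```

```bash
python3 -m creep '[[1,[0,0,0],0]]' 2>&1 | head -30
```

```text
time: 0.22
position: [196.7, -645.3, 209.4]
tool_rot: [0.989, 0.147, -0.0, -0.001]
ft_force: [0.4, -0.9, 0.5]
finger_gap: 88.2
finger_force: 0.0
```

```bash
python3 -m creep '[[1,[0,0,-6],0],[1,[0,0,-12],0],[1,[-5,0,-18],0],[1,[-10,0,-24],0],[1,[-15,0,-24],0],[1,[-20,0,-24],0],[1,[-22,5,-24],0],[1,[-24,11,-24],0],[1,[-25,16,-24],0],[1,[-27,22,-24],0],[1,[-28,27,-24],0],[1,[-30,33,-24],0],[1,[-32,38,-24],0],[1,[-33,42,-24],0],[1,[-34,46,-24],0],[1,[-34,46,-24],0],[1,[-34,46,-24],0]]'
python3 -c "
from h import *
s=ctrl.get_state();print(s['joint_pos'].round(3),s['joint_pos'][[1,2,4]].sum())
d=load('top');P=cloud(d)
for y in range(-50,40,8):
  m=(P[...,2]>24)&(P[...,2]<36)&(abs(P[...,1]-y)<4)&(P[...,0]>500)&(P[...,0]<630);x=P[m][:,0];a=x[x<562];b=x[x>562];print(y,len(a),len(b),a.mean().round(1) if len(a) else '',b.mean().round(1) if len(b) else '')
"
```

```text
time: 2.35
position: [4.4, -973.3, 358.8]
tool_rot: [0.989, 0.147, -0.004, 0.027]
ft_force: [0.6, 0.1, 0.4]
finger_gap: 87.9
finger_force: 0.0
[-1.592e+00  9.440e-01  3.110e-01  1.000e-03  1.833e+00 -3.170e-01] 3.08777263444579
-50 9 10 530.4 600.9
-42 9 9 530.6 600.6
-34 12 9 530.8 600.7
-26 7 11 531.3 600.8
-18 6 7 532.1 601.6
-10 9 9 531.9 603.9
-2 8 10 530.8 606.9
6 9 9 528.5 608.7
14 12 9 526.2 612.0
22 8 8 523.9 614.1
30 3 0 523.7 
38 0 0
```

```bash
python3 -m creep '[[1,[0,0,-6],0],[1,[0,0,-12],0],[1,[0,0,-18],0],[1,[0,0,-24],0],[1,[0,0,-30],0],[1,[0,0,-36],0],[1,[0,0,-36],0]]'
python3 -c "
from h import *
s=ctrl.get_state();print(s['joint_pos'].round(3),s['joint_pos'][[1,2,4]].sum())"
```

```text
time: 3.22
position: [3.8, -847.8, 574.5]
tool_rot: [0.988, 0.147, -0.007, 0.048]
ft_force: [0.5, -0.3, 0.3]
finger_gap: 88.5
finger_force: 0.0
[-1.597  0.701  0.311  0.003  2.031 -0.32 ] 3.043831289784794
```

```bash
python3 -m creep '[[1,[0,20,-100],0],[1,[0,20,-100],0],[1,[0,20,-100],0],[1,[0,20,-100],0],[1,[0,20,-100],0],[1,[0,20,-100],0],[1,[0,20,-100],0],[1,[0,20,-100],0]]'
python3 -c "
from h import *
s=ctrl.get_state();print(s['joint_pos'].round(3),s['joint_pos'][[1,2,4]].sum())"
python3 -m creep '[[1,[0,0,0],0],[1,[0,0,0],0]]'
python3 -c "
from h import *
s=ctrl.get_state();print(s['joint_pos'].round(3),s['joint_pos'][[1,2,4]].sum())"
```

```text
time: 4.22
position: [23.2, -679.0, 744.8]
tool_rot: [0.987, 0.147, -0.009, 0.066]
ft_force: [-0.4, 0.9, 0.3]
finger_gap: 88.7
finger_force: 0.0
[-1.574  0.468  0.312  0.003  2.229 -0.298] 3.0084162689619345
time: 4.47
position: [23.1, -680.6, 743.4]
tool_rot: [0.987, 0.147, -0.009, 0.066]
ft_force: [-0.9, -0.7, -0.2]
finger_gap: 88.1
finger_force: 0.0
[-1.575  0.47   0.313  0.003  2.227 -0.298] 3.0089314059698666
```

```bash
python3 -m creep '[[1,[-23,77,-55],0],[1,[-23,77,-55],0],[1,[-23,77,-55],0],[1,[-23,77,-55],0],[1,[-23,77,-55],0],[1,[-23,77,-55],0]]'
python3 -c "
from h import *
s=ctrl.get_state();print(s['joint_pos'].round(3),s['joint_pos'][[1,2,4]].sum())
d=load('side')
for u,v in((540,60),(360,20),(430,75),(520,110)):print(at(d,u*.64,v*.64).round(0))"
```

```text
time: 5.22
position: [18.8, -737.1, 714.6]
tool_rot: [0.985, 0.147, -0.012, 0.087]
ft_force: [0.0, -0.1, 1.1]
finger_gap: 88.0
finger_force: 0.0
[-1.581  0.518  0.312  0.005  2.136 -0.303] 2.965529699109175
[  283. -1219.   -13.]
[  843. -1140.    97.]
[  632. -1224.  -100.]
[  321. -1202.  -181.]
```

```bash
python3 -m creep '[[1,[-29,96,-10],0],[1,[-29,96,-10],0],[1,[-29,96,-10],0],[1,[-29,96,-10],0],[1,[-29,96,-10],0],[1,[-29,96,-10],0],[1,[-29,96,-10],0],[1,[-29,96,-10],0],[1,[-29,96,-10],0],[1,[-29,96,-10],0]]'
python3 -c "
from h import *
s=ctrl.get_state();print(s['joint_pos'].round(3),s['joint_pos'][[1,2,4]].sum())"
```

```text
time: 6.48
position: [14.3, -913.2, 560.1]
tool_rot: [0.983, 0.146, -0.015, 0.113]
ft_force: [-0.7, 0.3, -0.1]
finger_gap: 88.3
finger_force: 0.0
[-1.585  0.728  0.312  0.007  1.874 -0.307] 2.9140537165068814
```

```bash
python3 -m creep '[[1,[-27,92,-28],0],[1,[-27,92,-28],0],[1,[-27,92,-28],0],[1,[-27,92,-28],0],[1,[-27,92,-28],0],[1,[-27,92,-28],0],[1,[-27,92,-28],0],[1,[-27,92,-28],0],[1,[-27,92,-28],0],[1,[-27,92,-28],0]]'
python3 -c "
from h import *
s=ctrl.get_state();print(s['joint_pos'].round(3),s['joint_pos'][[1,2,4]].sum())"
```

```text
time: 7.72
position: [13.3, -969.3, 516.8]
tool_rot: [0.979, 0.146, -0.019, 0.139]
ft_force: [-0.2, 0.8, -1.2]
finger_gap: 88.1
finger_force: 0.0
[-1.586  0.785  0.312  0.009  1.763 -0.308] 2.859697494366141
```

```bash
for i in 1; do python3 -m creep '[[1,[-27,92,-28],0],[1,[-27,92,-28],0]]'; done
python3 -c "
from h import *
s=ctrl.get_state();print(s['joint_pos'].round(3),s['joint_pos'][[1,2,4]].sum())"
python3 -m creep '[[1,[-27,92,-28],0]]'
python3 -c "
from h import *
s=ctrl.get_state();print(s['joint_pos'].round(3),s['joint_pos'][[1,2,4]].sum())"
```

```text
time: 7.98
position: [13.2, -988.9, 521.8]
tool_rot: [0.975, 0.145, -0.022, 0.166]
ft_force: [-0.1, 0.3, -0.0]
finger_gap: 88.3
finger_force: 0.0
[-1.586  0.786  0.311  0.01   1.708 -0.308] 2.8061136988658033
time: 8.1
position: [13.2, -1001.8, 528.2]
tool_rot: [0.972, 0.145, -0.025, 0.185]
ft_force: [0.4, -0.5, 0.4]
finger_gap: 87.9
finger_force: 0.0
[-1.587  0.784  0.313  0.011  1.669 -0.308] 2.765845314855464
```

```bash
python3 -m creep '[[1,[-27,92,-28],0]]' >/dev/null; python3 -m creep '[[1,[-27,92,-28],0]]'>/dev/null; python3 -m creep '[[1,[-27,92,-20],0]]'>/dev/null; python3 -m creep '[[1,[-27,92,-10],0]]'>/dev/null; python3 -m creep '[[1,[-27,92,-5],0]]'>/dev/null; python3 -m creep '[[1,[-27,92,0],0]]'
python3 -c "
from h import *
from scipy.spatial.transform import Rotation as R
s=ctrl.get_state();print(s['joint_pos'].round(3),s['joint_pos'][[1,2,4]].sum());print(R.from_quat(s['tool_rot']).as_matrix().round(3))"
```

```text
time: 8.85
position: [13.3, -1077.7, 587.0]
tool_rot: [0.939, 0.14, -0.042, 0.311]
ft_force: [-0.3, -0.6, 0.0]
finger_gap: 88.0
finger_force: 0.0
[-1.588  0.771  0.312  0.019  1.421 -0.31 ] 2.503501588575274
[[ 0.957  0.289  0.008]
 [ 0.237 -0.767 -0.596]
 [-0.166  0.572 -0.803]]
```

```bash
cat >> h.py <<'E'
from scipy.spatial.transform import Rotation as R
L0=np.array([554.6,-261.4,0]);LY=np.array([.0525,.9986,0]);LX=np.array([.9986,-.0525,0])
def lane(p): d=np.asarray(p)-L0; return np.array([d@LX,d@LY,d[2]])
def W(a): a=np.array(a,float); return L0+LX*a[0]+LY*a[1]+np.array([0,0,a[2]])
def go(*pts):
    s=ctrl.get_state();M=R.from_quat(s['tool_rot']).as_matrix();p0=s['position']
    for p in pts: print('->',np.round(p,0),'tool cm',(M.T@(np.array(p)-p0)/10).round(2), 'len',np.linalg.norm(np.array(p)-p0).round(0))
def st():
    s=ctrl.get_state();print('t',round(s['time'],2),'p',s['position'].round(1),'lane',lane(s['position']).round(1),'q',s['joint_pos'].round(2),'F',s['ft_force'].round(1),'gap',round(s['finger_gap'],1));return s
E
python3 -m creep '[[1,[4.2,-2.7,-0.9],-0.18],[1,[8.4,-5.5,-1.8],-0.36],[1,[12.5,-8.2,-2.8],-0.55],[1,[16.7,-11,-3.7],-0.74],[1,[20.8,-13.7,-4.6],-0.92],[1,[25,-16.5,-5.5],-1.1],[1,[29,-19,-6.5],-1.29],[1,[33,-22,-7.4],-1.29],[1,[37.5,-24.7,-8.3],-1.29]]'
python3 -c "
from h import *
s=st();print(R.from_quat(s['tool_rot']).as_matrix().round(3))
go((650,-450,450),(700,-50,420),(580,330,320))"
```

```text
time: 9.98
position: [300.8, -747.9, 450.2]
tool_rot: [0.667, 0.676, -0.22, 0.223]
ft_force: [0.3, -0.7, 0.0]
finger_gap: 88.3
finger_force: 0.0
t 9.97 p [ 300.8 -747.9  450.2] lane [-227.9 -499.1  450.2] q [-1.1   0.08  1.52 -0.32  0.98 -1.01] F [ 0.3 -0.7  0. ] gap 88.3
[[-0.011  1.     0.009]
 [ 0.804  0.014 -0.595]
 [-0.595  0.    -0.804]]
-> [ 650 -450  450] tool cm [ 23.55  35.35 -17.4 ] len 459.0
-> [700 -50 420] tool cm [ 57.42  40.92 -38.74] len 805.0
-> [580 330 320] tool cm [ 94.05  29.47 -53.42] len 1121.0
```

```bash
python3 -m creep '[[1,[2.9,4.4,-2.2],0],[1,[5.9,8.8,-4.4],0],[1,[8.8,13.2,-6.5],0],[1,[11.8,17.6,-8.7],0],[1,[14.7,22,-10.9],0],[1,[17.6,26.4,-13],0],[1,[20.6,30.8,-15.2],0],[1,[23.5,35.3,-17.4],0],[1,[28.4,36.1,-20.4],0],[1,[33.2,36.9,-23.5],0],[1,[38,37.7,-26.5],0],[1,[42.9,38.5,-29.6],0],[1,[47.7,39.3,-32.6],0],[1,[52.6,40.1,-35.7],0],[1,[57.4,40.9,-38.7],0],[1,[62,39.5,-40.6],0],[1,[67,38,-42.6],0],[1,[71.5,36.5,-44.5],0],[1,[76,35,-46.4],0],[1,[80.6,33.5,-48.3],0]]'
python3 -c "
from h import *
st()
# grasp TCP for jar1 (478.5,351): grasp at (x,y+5,51), tip 19 further
z=np.array([.009,-.595,-.804])
for j in((478.5,351),(586.5,343),(454,231)):
    g=np.array([j[0],j[1]+5,51.])+19*z; print(g.round(1)); go(g-130*z,g)"
```

```text
time: 12.48
position: [620.9, 192.5, 359.6]
tool_rot: [0.667, 0.677, -0.219, 0.223]
ft_force: [1.0, 0.7, -0.0]
finger_gap: 88.2
finger_force: 0.0
t 12.47 p [620.9 192.5 359.6] lane [ 42.3 456.7 359.6] q [ 0.55  0.36  1.34 -0.55  1.77  0.52] F [ 1.   0.7 -0. ] gap 88.2
[478.7 344.7  35.7]
-> [478. 422. 140.] tool cm [ 31.66 -14.01   3.91] len 348.0
-> [479. 345.  36.] tool cm [ 31.63 -14.01  16.92] len 385.0
[586.7 336.7  35.7]
-> [586. 414. 140.] tool cm [30.89 -3.22  4.49] len 314.0
-> [587. 337.  36.] tool cm [30.86 -3.23 17.49] len 356.0
[454.2 224.7  35.7]
-> [453. 302. 140.] tool cm [ 22.02 -16.64  11.  ] len 297.0
-> [454. 225.  36.] tool cm [ 21.99 -16.64  24.01] len 366.0
```

```bash
python3 -m creep '[[1,[5.3,-2.3,0.6],0],[1,[10.6,-4.7,1.3],0],[1,[15.8,-7,2],0],[1,[21.1,-9.3,2.6],0],[1,[26.4,-11.7,3.3],0],[1,[31.7,-14,3.9],0],[1,[31.7,-14,8.5],0],[1,[31.7,-14,13],0],[1,[31.7,-14,16],0],[1,[31.7,-14,16.7],0],[1,[31.7,-14,16.7],0]]' 20
python3 -c "
from h import *
st();d=snap('side');cv2.imwrite('pics/g1.png',cv2.resize(d['color'][190:350,130:330,::-1],(800,640))[:600])"
```

```text
time: 13.85
position: [479.3, 345.1, 37.4]
tool_rot: [0.667, 0.677, -0.219, 0.222]
ft_force: [0.6, 1.3, -0.5]
finger_gap: 88.1
finger_force: 0.0
t 13.85 p [479.3 345.1  37.4] lane [-107.   601.7   37.4] q [ 0.84  0.59  1.62 -0.42  1.43  0.99] F [ 0.6  1.3 -0.5] gap 88.1
```

View pics/g1.png

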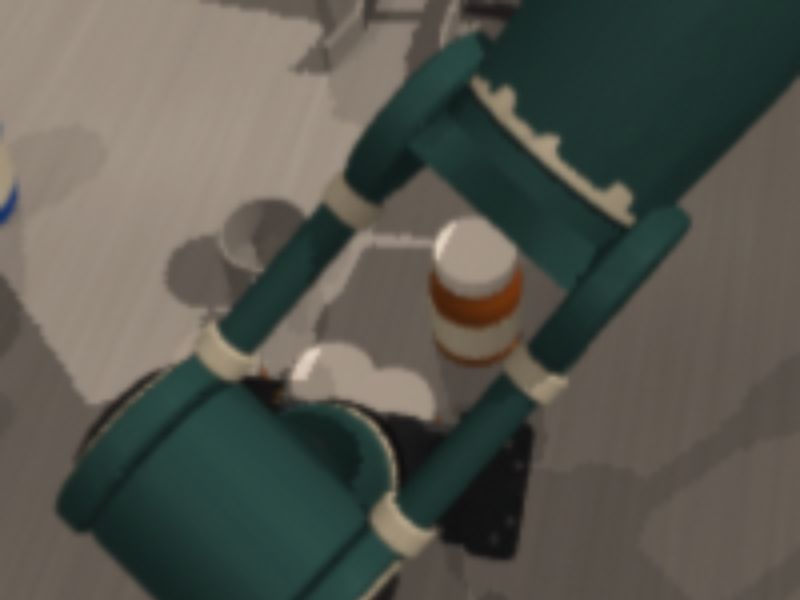

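The arm hides the grasp. The jar cap at crop (400,395) and the loose cap beside it at (330,370) show in front of the gripper, undisturbed. I close on the jar and lift straight up.

```bash
python3 -m creep '[[0.6,[0,0,0],0],[0.6,[0,0,0],0],[0.6,[0,0,0],0],[0.6,[0,0,0],0],[0.6,[0,0,0],0]]' 20
python3 -m creep '[[0.6,[-1.2,0,-1.6],0],[0.6,[-2.4,0,-3.2],0]]' 20
python3 -c "
from h import *
st()
go(W((0,262+6-11.3,37.7+45)),W((0,262+6-11.3,37.7+2)))"
```

```text
time: 14.52
position: [478.4, 344.6, 37.0]
tool_rot: [0.667, 0.677, -0.22, 0.222]
ft_force: [-2.1, 0.5, 2.4]
finger_gap: 53.3
finger_force: 8.8
time: 14.78
position: [479.3, 344.3, 78.3]
tool_rot: [0.667, 0.677, -0.219, 0.223]
ft_force: [0.5, 0.9, -0.5]
finger_gap: 52.7
finger_force: 0.0
t 14.78 p [479.3 344.3  78.3] lane [-107.   600.9   78.3] q [ 0.84  0.55  1.61 -0.42  1.49  0.96] F [ 0.5  0.9 -0.5] gap 52.7
-> [568.  -5.  83.] tool cm [-28.47   8.35  20.47] len 361.0
-> [568.  -5.  40.] tool cm [-25.92   8.35  23.93] len 363.0
```

```bash
python3 -c "
from h import *
for n in('top','side'):
    d=snap(n);P=cloud(d)
    m=(P[...,2]>50)&(P[...,2]<100)&(P[...,1]>150)&(P[...,1]<345)&(P[...,0]>400)&(P[...,0]<650)
    k,l,s,c=cv2.connectedComponentsWithStats(m.astype(np.uint8))
    for i in range(1,k):
        if s[i,4]>25: print(n,s[i],P[l==i].mean(0).round(0))
d=load('top');a=d['color'][100:250,60:260,::-1];d=load('side');b=d['color'][230:330,130:263,::-1]
cv2.imwrite('pics/g2.png',np.hstack([cv2.resize(a,(400,300)),cv2.resize(b,(400,300))]))"
```

```text
top [119 145  17  27 343] [583. 330.  80.]
top [117 190  14  26 275] [475. 334.  78.]
top [156 200  27  27 557] [451. 227.  83.]
side [237 245  24  27 492] [451. 241.  79.]
```

View pics/g2.png

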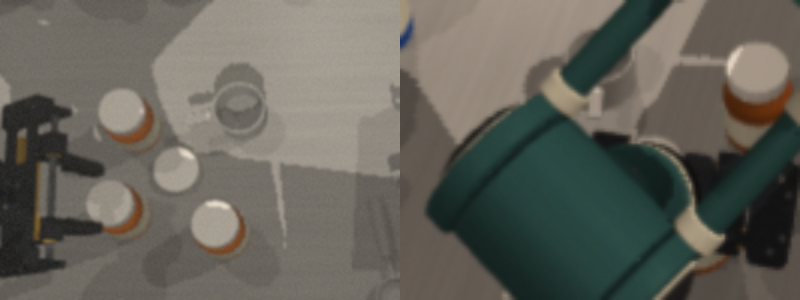

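```bash
python3 -c "
from h import *
s=ctrl.get_state();M=R.from_quat(s['tool_rot']).as_matrix()
for n in('top','side'):
    d=load(n);P=cloud(d);C=d['color'].astype(int)
    q=(P-s['position'])@M
    m=(d['range_z']>0)&(abs(q[...,0])<60)&(abs(q[...,1])<110)&(q[...,2]>-140)&(q[...,2]<40)
    Q=q[m];col=C[m].mean(-1)
    for z in range(-140,40,8):
        k=(Q[:,2]>=z)&(Q[:,2]<z+8)&(col<75)
        if k.sum()>2: print(n,z,k.sum(),'x',np.percentile(Q[k,0],[3,97]).round(0),'y',np.percentile(Q[k,1],[3,25,50,75,97]).round(0))
d=load('top');P=cloud(d);m=(P[...,2]>84)&(P[...,2]<93)&(d['color'].min(-1)>110)&(P[...,1]>290)&(P[...,1]<380)&(abs(P[...,0]-479)<40);q=P[m];print(len(q),cv2.minEnclosingCircle(q[:,:2].astype(np.float32)))
"
```

```text
top -140 263 x [-32.  26.] y [-93. -75. -40.  -3.  78.]
top -132 890 x [-35.  28.] y [-91. -64.  16.  67.  89.]
top -124 210 x [-35.  18.] y [-92. -49.  28.  47.  85.]
top -116 269 x [-35.  27.] y [-85. -52. -35.  45.  81.]
top -108 264 x [-35.  -1.] y [-82. -39.  10.  47.  79.]
top -100 118 x [-36.   9.] y [-86. -55.  34.  53.  81.]
top -92 18 x [-34.  13.] y [-85.  34.  35.  43.  82.]
top -84 15 x [-12.   3.] y [-42.  34.  34.  37.  42.]
top -76 65 x [-13.   6.] y [-44. -31.  30.  34.  42.]
top -68 47 x [-13.   6.] y [-44. -35.  27.  34.  42.]
top -60 54 x [-12.   9.] y [-43. -38. -29.  31.  41.]
top -52 54 x [-13.   5.] y [-43. -37. -29.  31.  39.]
top -44 46 x [-12.   6.] y [-42. -35.  26.  32.  39.]
top -36 44 x [-13.   5.] y [-41. -36.  -2.  30.  36.]
top -28 14 x [-11.   5.] y [-36. -18.  26.  31.  37.]
top 12 11 x [ 7. 23.] y [-32. -31. -30.  26.  83.]
top 20 20 x [-7. 16.] y [-30. -26.  -5.  78.  80.]
top 28 34 x [-13.   6.] y [-22. -15.  -1.  63. 104.]
top 36 15 x [-12.   7.] y [ -6.  82.  90. 101. 109.]
side -140 449 x [-29.  31.] y [-93. -87. -80. -72. -54.]
side -132 19 x [-35.  18.] y [-94. -94. -91. -81. -46.]
side -124 68 x [-34.  31.] y [-57. -50. -40.  40.  53.]
side -116 62 x [-34.  29.] y [-58. -49. -40.  43.  52.]
side -108 13 x [-35.  30.] y [-76. -59. -58. -45.  42.]
side -100 3 x [-34. -32.] y [-41.  -6.  33.  39.  45.]
390 ((479.5412292480469, 350.7933044433594), 26.8802490234375)
```

Tip points in the cloud show that at this opening the fingertips sit about 22 mm short of the TCP. That is why the grip slipped off the back of the jar, which is still standing at (479.5, 350.8). I'll grasp 20 mm deeper.

```bash
python3 -m creep '[[1,[0,0,0],0],[1,[0,0,0],0],[1,[0,0,0],0],[1,[1.2,0,1.6],0],[1,[2.4,0,3.2],0],[1,[2.4,0,4.5],0],[1,[2.4,0,5.2],0],[0.4,[2.4,0,5.2],0],[0.4,[2.4,0,5.2],0],[0.4,[2.4,0,5.2],0],[0.4,[2.4,0,5.2],0],[0.4,[2.4,0,5.2],0]]' 20
python3 -m creep '[[0.4,[-1.2,0,-1.6],0],[0.4,[-3,0,-4],0]]' 20
python3 -c "
from h import *
st()"
```

```text
time: 16.38
position: [479.2, 333.2, 21.5]
tool_rot: [0.667, 0.677, -0.219, 0.223]
ft_force: [-0.9, 0.0, 3.7]
finger_gap: 59.2
finger_force: 20.0
time: 16.62
position: [478.4, 331.7, 70.7]
tool_rot: [0.666, 0.677, -0.221, 0.222]
ft_force: [0.5, 1.3, -0.8]
finger_gap: 59.0
finger_force: 20.0
t 16.62 p [478.4 331.7  70.7] lane [-107.2  588.3   70.7] q [ 0.82  0.54  1.64 -0.42  1.47  0.96] F [ 0.5  1.3 -0.8] gap 59.0
```

```bash
python3 -c "
from h import *
s=ctrl.get_state();p=s['position']
go(p+[0,-20,70],W((.6,252,140)),W((.6,246.4,60)),W((.6,246.4,24)))"
```

```text
-> [478. 312. 141.] tool cm [-5.77 -0.05 -4.44] len 73.0
-> [568. -10. 140.] tool cm [-31.68   8.47  14.81] len 360.0
-> [568. -15.  60.] tool cm [-27.37   8.45  21.58] len 359.0
-> [568. -15.  24.] tool cm [-25.23   8.46  24.47] len 362.0
```

```bash
python3 -m creep '[[0.4,[-2.9,0,-2.2],0],[0.4,[-5.8,0,-4.4],0],[0.4,[-10.1,1.4,-1.2],0],[0.4,[-14.4,2.8,2],0],[0.4,[-18.7,4.2,5.2],0],[0.4,[-23,5.6,8.4],0],[0.4,[-27.3,7,11.6],0],[0.4,[-31.7,8.5,14.8],0],[0.4,[-29.5,8.5,18.2],0],[0.4,[-27.4,8.5,21.6],0],[0.4,[-26.3,8.5,23],0],[0.4,[-26.3,8.5,23],0]]' 20
python3 -c "
from h import *
s=st();go(W((.6,246.4,23)))
d=snap('side');cv2.imwrite('pics/m1.png',cv2.resize(d['color'][110:260,150:350,::-1],(800,600)))"
```

```text
time: 18.12
position: [568.3, -14.7, 41.2]
tool_rot: [0.666, 0.677, -0.221, 0.222]
ft_force: [0.1, 0.1, -2.2]
finger_gap: 59.0
finger_force: 20.0
t 18.12 p [568.3 -14.7  41.2] lane [  0.7 247.1  41.2] q [ 0.31  0.38  1.95 -0.68  1.13  0.69] F [ 0.1  0.1 -2.2] gap 59.0
-> [568. -15.  23.] tool cm [ 1.03 -0.01  1.5 ] len 18.0
```

View pics/m1.png

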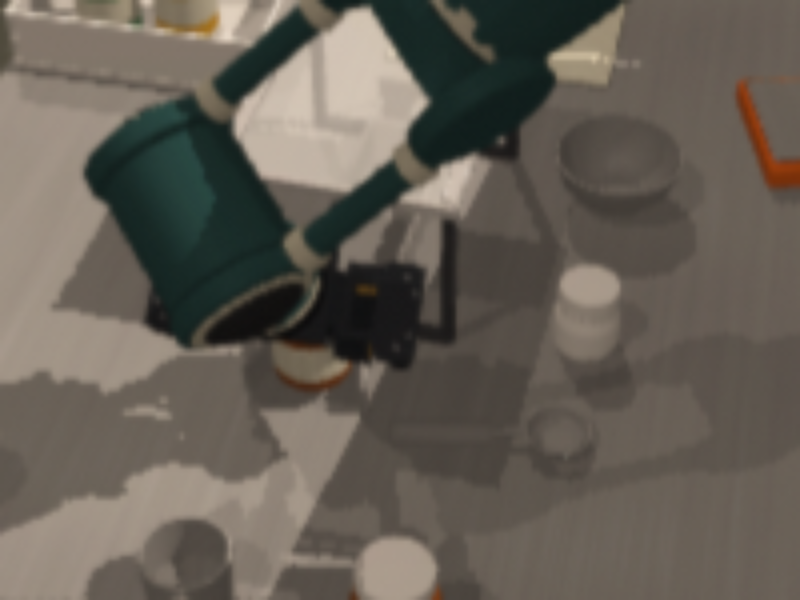

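The side view shows the held jar at crop (312,365), upright just over the bench in the mouth, with tub, spoon and bowl untouched. Lower, release, and retreat.

```bash
python3 -m creep '[[0.4,[0.5,0,0.8],0],[0.4,[0.9,0,1.3],0],[0.4,[1,0,1.45],0],[0.4,[1.1,0,1.55],0],[0.4,[1.1,0,1.6],0],[0.4,[1.1,0,1.6],0]]' 20
python3 -m creep '[[0.8,[0,0,0],0],[0.8,[0,0,0],0],[1,[0,0,0],0],[1,[0,0,0],0],[1,[0,0,-3],0],[1,[0,0,-8],0],[0,[0,0,-8],0],[0,[0,0,-8],0],[0,[0,0,-8],0],[0,[0,0,-8],0],[0,[0,0,-8],0]]' 20
python3 -c "
from h import *
s=st();go(W((0,325,60)),W((0,325,22)),W((0,300,22)),W((0,235,22)))
d=snap('top');P=cloud(d)
m=(P[...,2]>84)&(P[...,2]<93)&(P[...,1]>-40)&(P[...,1]<60)&(abs(P[...,0]-569)<50);q=P[m];c=cv2.minEnclosingCircle(q[:,:2].astype(np.float32));print(len(q),c,lane((*c[0],0)),lane(q.mean(0)))"
```

```text
time: 18.92
position: [569.2, -15.2, 22.5]
tool_rot: [0.667, 0.677, -0.22, 0.222]
ft_force: [-0.8, 0.8, -1.3]
finger_gap: 59.1
finger_force: 20.0
time: 20.3
position: [568.0, 31.7, 86.1]
tool_rot: [0.667, 0.677, -0.22, 0.222]
ft_force: [0.1, 0.4, 0.2]
finger_gap: 40.3
finger_force: 0.0
t 20.3 p [568.   31.7  86.1] lane [ -2.  293.4  86.1] q [ 0.38  0.35  1.89 -0.63  1.24  0.68] F [0.1 0.4 0.2] gap 40.3
-> [572.  63.  60.] tool cm [4.07 0.42 0.23] len 41.0
-> [572.  63.  22.] tool cm [6.33 0.43 3.29] len 71.0
-> [570.  38.  22.] tool cm [4.32 0.26 4.77] len 64.0
-> [567. -27.  22.] tool cm [-0.89 -0.17  8.62] len 87.0
398 ((569.3588256835938, 2.8212225437164307), 27.09071922302246) [  0.86654914 264.62615118   0.        ] [  0.4414273  264.56156436  88.87030299]
```

```bash
python3 -m creep '[[0,[4.1,0.4,0.2],0],[0,[5.2,0.4,1.8],0],[0,[6.4,0.4,3.4],0],[0,[5.1,0.35,4.35],0],[0,[4.3,0.26,4.9],0],[0,[3.5,0.2,5.5],0],[0,[2.7,0.13,6.1],0],[0,[1.9,0.06,6.7],0],[0,[1.1,0,7.3],0],[0,[0.3,-0.07,7.9],0],[0,[-0.3,-0.12,8.35],0],[0,[-0.8,-0.17,8.7],0],[0,[-0.8,-0.17,8.7],0]]' 20
python3 -c "
from h import *
s=st();z=np.array([.009,-.595,-.804])
g=np.array([586.5-.3,343-17.6,22.5]);
go(s['position']-z*100,W((0,400,170)),g-130*z,g)"
```

```text
time: 21.98
position: [568.7, -24.2, 24.0]
tool_rot: [0.667, 0.676, -0.218, 0.223]
ft_force: [-5.9, 12.4, 13.2]
finger_gap: 0.6
finger_force: 7.7
t 21.98 p [568.7 -24.2  24. ] lane [  1.6 237.6  24. ] q [ 0.29  0.4   1.96 -0.7   1.09  0.71] F [-5.9 12.4 13.2] gap 0.6
-> [568.  35. 104.] tool cm [  0.03   0.02 -10.  ] len 100.0
-> [576. 138. 170.] tool cm [  4.41   0.96 -21.37] len 218.0
-> [585. 403. 127.] tool cm [ 28.27   2.27 -33.58] len 440.0
-> [586. 325.  22.] tool cm [ 28.23   2.25 -20.58] len 350.0
```

```bash
python3 -c "
from h import *
for n in('top','side'):
    d=snap(n);P=cloud(d)
    m=(P[...,2]>60)&(P[...,2]<100)&(P[...,1]>-120)&(P[...,1]<10)&(abs(P[...,0]-566)<32);q=P[m];print(n,len(q),lane(q.mean(0)) if len(q) else '')
st()
d=load('top');a=d['color'][120:220,210:343,::-1];d=load('side');b=d['color'][130:230,170:303,::-1]
cv2.imwrite('pics/p1.png',np.hstack([cv2.resize(a,(400,300),interpolation=2),cv2.resize(b,(400,300),interpolation=2)]))"
```

```text
top 468 [  2.57690014 230.03347039  81.67723403]
side 31 [ -3.30681877 204.88163612  78.59486205]
t 22.07 p [568.8 -24.1  23.9] lane [  1.8 237.7  23.9] q [ 0.29  0.4   1.96 -0.7   1.09  0.71] F [-6.4 12.2 14.1] gap 0.4
```

View pics/p1.png

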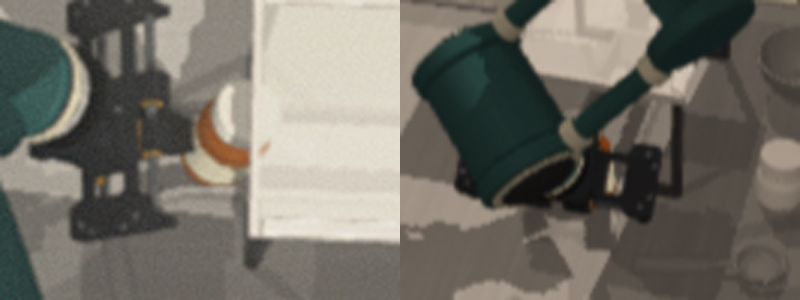

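The picture shows the jar at crop (225,130) leaning, with its cap shifted toward the hood, and the tool carries ~14 N upward. Something is wedged, so I back off gently and look again.

```bash
python3 -m creep '[[0,[0.15,0,-0.2],0],[0,[0.4,0.03,-0.3],0],[0,[0.8,0.06,-0.6],0],[0,[1.6,0.13,-1.2],0],[0,[1.6,0.13,-5],0],[0,[1.6,0.13,-10],0]]' 20
python3 -c "
from h import *
st()
for n in('top','side'):
    d=snap(n);P=cloud(d)
    m=(P[...,2]>84)&(P[...,2]<100)&(P[...,1]>-120)&(P[...,1]<10)&(abs(P[...,0]-566)<32);q=P[m];print(n,len(q),lane(q.mean(0)) if len(q) else '')
d=load('top');a=d['color'][120:220,210:343,::-1];d=load('side');b=d['color'][130:230,170:303,::-1]
cv2.imwrite('pics/p2.png',np.hstack([cv2.resize(a,(400,300),interpolation=2),cv2.resize(b,(400,300),interpolation=2)]))"
```

```text
time: 22.82
position: [566.5, 46.3, 91.7]
tool_rot: [0.666, 0.677, -0.222, 0.222]
ft_force: [0.1, 0.9, -1.0]
finger_gap: 0.5
finger_force: 0.0
t 22.82 p [566.5  46.3  91.7] lane [ -4.3 307.9  91.7] q [ 0.4   0.35  1.88 -0.62  1.26  0.68] F [ 0.1  0.9 -1. ] gap 0.5
top 402 [ -1.46845829 230.16976153  89.07829452]
side 90 [ -7.40987283 224.40382884  88.76216577]
```

View pics/p2.png

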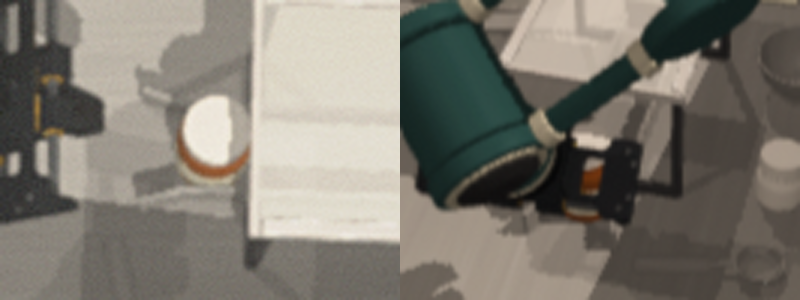

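Backed off: the jar dropped upright again at lane (-1.5, 230), cap at crop (210,130). I check the geometry of the shut fingertips and the actual lane centre before pushing again, lower down.

```bash
python3 -c "
from h import *
s=ctrl.get_state();M=R.from_quat(s['tool_rot']).as_matrix()
d=load('top');P=cloud(d);q=(P-s['position'])@M;col=d['color'].astype(int).mean(-1)
m=(d['range_z']>0)&(abs(q[...,0])<50)&(abs(q[...,1])<50)&(P[...,2]>60);Q=q[m]
for z in range(-80,30,6):
    k=(Q[:,2]>=z)&(Q[:,2]<z+6)
    if k.sum()>2: print(z,k.sum(),'x',np.percentile(Q[k,0],[3,50,97]).round(0),'y',np.percentile(Q[k,1],[3,50,97]).round(0))
for n in('top','side'):
  P=cloud(load(n));A=(P-L0);lx=A@LX;ly=A@LY
  for y in range(205,295,8):
    m=(P[...,2]>22)&(P[...,2]<36)&(abs(ly-y)<4);x=lx[m];a=x[(x<-25)&(x>-60)];b=x[(x>25)&(x<60)];print(n,y,len(a),len(b),np.mean(a).round(1) if len(a) else '',np.mean(b).round(1) if len(b) else '')
"
```

```text
-80 4 x [-0.  6.  9.] y [4. 4. 4.]
-74 11 x [-11. -10.   0.] y [ 3.  6. 11.]
-68 9 x [-12. -10.  -9.] y [ 2.  7. 12.]
-62 16 x [-12. -11.  -9.] y [-17.   6.  11.]
-56 21 x [-13. -10.  -8.] y [-19.  -7.   9.]
-50 24 x [-12. -10.  -6.] y [-20.  -2.  10.]
-44 27 x [-12. -10.   5.] y [-19.  -7.  11.]
-38 30 x [-12. -10.   3.] y [-19.  -8.   9.]
-32 21 x [-13. -10.   6.] y [-19.  -7.   9.]
-26 14 x [-11. -10.  -7.] y [-13.  -4.   5.]
top 205 9 6 -35.1 35.8
top 213 11 0 -33.9 
top 221 17 0 -33.8 
top 229 13 0 -34.3 
top 237 15 0 -33.5 
top 245 15 3 -32.6 34.5
top 253 8 10 -36.5 35.3
top 261 10 9 -39.2 37.6
top 269 13 10 -41.5 39.7
top 277 10 12 -44.2 42.8
top 285 10 8 -46.1 44.9
top 293 0 0  
side 205 0 0  
side 213 0 0  
side 221 0 0  
side 229 0 0  
side 237 0 0  
side 245 0 0  
side 253 0 0  
side 261 0 0  
side 269 0 0  
side 277 3 5 -45.3 41.8
side 285 5 10 -46.9 42.3
side 293 1 2 -46.4 42.3
```

The camera shows the shut tips ending about 24 mm short of the TCP. So that push met the jar at about 49 mm up, which tipped it. I'll push with the TCP near z = -4, so contact is at about 21 mm.

```bash
python3 -c "
from h import *
go(W((1,290,40)),W((1,290,-3)),W((1,255,-3)),W((1,219,-3)))"
```

```text
-> [571.  28.  40.] tool cm [ 1.59 -0.17  5.87] len 61.0
-> [571.  28.  -3.] tool cm [ 4.13 -0.2   9.34] len 102.0
-> [569.  -7.  -3.] tool cm [ 1.32 -0.45 11.4 ] len 115.0
-> [567. -43.  -3.] tool cm [-1.58 -0.7  13.52] len 136.0
```

```bash
python3 -m creep '[[0,[1.6,-0.2,5.9],0],[0,[3,-0.2,7.8],0],[0,[4.1,-0.2,9.3],0],[0,[3.2,-0.3,9.9],0],[0,[2.4,-0.35,10.5],0]]' 
python3 -m creep '[[0,[-0.55,-0.03,0.4],0],[0,[-1.1,-0.07,0.8],0],[0,[-1.6,-0.1,1.2],0],[0,[-2.2,-0.15,1.6],0]]' 
python3 -c "
from h import *
st()
d=snap('top');P=cloud(d);m=(P[...,2]>84)&(P[...,2]<100)&(P[...,1]>-120)&(P[...,1]<10)&(abs(P[...,0]-566)<32);q=P[m];print(len(q),lane(q.mean(0)) if len(q) else '')
go(W((1,219,-3)))"
```

```text
time: 23.55
position: [565.8, 3.0, -5.4]
tool_rot: [0.667, 0.677, -0.219, 0.223]
ft_force: [-0.2, 0.2, 0.3]
finger_gap: 0.6
finger_force: 0.0
time: 24.05
position: [564.5, -23.8, -5.5]
tool_rot: [0.667, 0.677, -0.219, 0.223]
ft_force: [0.2, 2.3, 0.8]
finger_gap: 0.5
finger_force: 1.0
t 24.05 p [564.5 -23.8  -5.5] lane [ -2.5 237.8  -5.5] q [ 0.29  0.44  1.97 -0.72  1.05  0.75] F [0.2 2.3 0.8] gap 0.5
349 [ -1.15659363 226.83893677  89.73275915]
-> [567. -43.  -3.] tool cm [-1.6   0.28  0.86] len 18.0
```

```bash
python3 -m creep '[[0,[-0.55,0.08,0.4],0],[0,[-1.1,0.15,0.75],0],[0,[-1.6,0.15,1.1],0],[0,[-1.6,0.15,1.1],0]]' 
python3 -c "
from h import *
s=st();z=np.array([.009,-.595,-.804])
g=np.array([586.5-.3,343-17.6,22.]);
go(W((0,245,0)),W((0,330,130)),g-110*z,g)"
```

```text
time: 24.6
position: [565.1, -44.1, -5.6]
tool_rot: [0.667, 0.676, -0.22, 0.222]
ft_force: [0.1, 0.2, -0.2]
finger_gap: 0.4
finger_force: 0.0
t 24.6 p [565.1 -44.1  -5.6] lane [ -0.9 217.6  -5.6] q [ 0.26  0.43  1.99 -0.73  1.04  0.73] F [ 0.1  0.2 -0.2] gap 0.4
-> [567. -17.   0.] tool cm [ 1.86  0.27 -2.07] len 28.0
-> [572.  68. 130.] tool cm [  0.96   0.81 -17.57] len 176.0
-> [585. 391. 110.] tool cm [ 28.05   2.59 -35.16] len 451.0
-> [586. 325.  22.] tool cm [ 28.04   2.62 -24.16] len 371.0
```

```bash
python3 -m creep '[[0,[1.9,0.3,-2.1],0],[0,[1.6,0.5,-7.5],0],[0.5,[1.3,0.6,-12.5],0],[1,[1,0.8,-17.6],0],[1,[5.5,1.1,-20.5],0],[1,[10,1.4,-23.5],0],[1,[14.5,1.7,-26.4],0],[1,[19,2,-29.3],0],[1,[23.5,2.3,-32.3],0],[1,[28,2.6,-35.2],0],[1,[28,2.6,-30],0],[1,[28,2.6,-26],0],[1,[28,2.6,-24.2],0],[1,[28,2.6,-24.2],0],[0.4,[28,2.6,-24.2],0],[0.4,[28,2.6,-24.2],0],[0.4,[28,2.6,-24.2],0],[0.4,[28,2.6,-24.2],0],[0.4,[28,2.6,-24.2],0]]' 20
python3 -c "
from h import *
s=st();p=s['position'];print(p-[586.5,343,0])
off=np.array([586.5,343])-p[:2]
T=W((0,265,0));T[:2]-=off
go(p+[0,0,110],p+[-5,-80,110],T+[0,0,130],T+[0,0,60],T+[0,0,26],T+[0,0,p[2]+.5])"
```

```text
time: 26.98
position: [587.1, 327.0, 24.3]
tool_rot: [0.667, 0.677, -0.218, 0.223]
ft_force: [0.8, 2.3, 4.7]
finger_gap: 59.3
finger_force: 20.0
t 26.98 p [587.1 327.   24.3] lane [  1.6 589.3  24.3] q [ 0.72  0.7   1.47 -0.47  1.43  0.88] F [0.8 2.3 4.7] gap 59.3
[  0.62849668 -15.96336448  24.28486706]
-> [587. 327. 134.] tool cm [-6.52  0.02 -8.86] len 110.0
-> [582. 247. 134.] tool cm [-12.96  -0.61  -4.12] len 136.0
-> [569. -13. 130.] tool cm [-33.61  -2.31  11.61] len 356.0
-> [569. -13.  60.] tool cm [-29.46  -2.32  17.25] len 342.0
-> [569. -13.  26.] tool cm [-27.44  -2.32  19.98] len 340.0
-> [569. -13.  25.] tool cm [-27.37  -2.32  20.08] len 340.0
```

```bash
python3 -m creep '[[0.4,[-3.2,0,-4.4],0],[0.4,[-6.5,0,-8.9],0],[0.4,[-9.7,-0.3,-6.5],0],[0.4,[-13,-0.6,-4.1],0],[0.4,[-17.1,-0.9,-1],0],[0.4,[-21.2,-1.3,2.2],0],[0.4,[-25.4,-1.6,5.3],0],[0.4,[-29.5,-2,8.5],0],[0.4,[-33.6,-2.3,11.6],0],[0.4,[-31.5,-2.3,14.4],0],[0.4,[-29.5,-2.3,17.2],0],[0.4,[-28.2,-2.3,19],0],[0.4,[-27.6,-2.3,19.7],0],[0.4,[-27.4,-2.3,20],0],[0.4,[-27.4,-2.3,20],0],[0.4,[-27.4,-2.3,20],0]]' 20
python3 -c "
from h import *
st()"
```

```text
time: 28.98
position: [569.1, -13.0, 25.9]
tool_rot: [0.667, 0.677, -0.219, 0.223]
ft_force: [-0.5, 0.1, -1.1]
finger_gap: 59.0
finger_force: 20.0
t 28.98 p [569.1 -13.   25.9] lane [  1.5 248.8  25.9] q [ 0.31  0.4   1.95 -0.69  1.11  0.71] F [-0.5  0.1 -1.1] gap 59.0
```

```bash
python3 -m creep '[[0.4,[0.07,0,0.12],0],[0.4,[0.07,0,0.12],0],[0.8,[0.07,0,0.12],0],[0.8,[0.07,0,0.12],0],[1,[0,0,-0.2],0],[1,[0,0,-4],0],[0,[0,0,-9],0],[0,[2,0.1,-9],0],[0,[5,0.1,-9],0],[0,[6.4,0.2,-6],0],[0,[6.4,0.2,-3],0],[0,[6.4,0.2,-1],0]]' 20
python3 -c "
from h import *
s=st()
d=snap('top');P=cloud(d);m=(P[...,2]>84)&(P[...,2]<93)&(P[...,1]>-60)&(P[...,1]<40)&(abs(P[...,0]-569)<32);q=P[m];print(len(q),lane(q.mean(0)))
go(W((1,295,-5)),W((1,275,-5)),W((1,217,-5)))"
```

```text
time: 30.48
position: [567.7, 43.0, -7.5]
tool_rot: [0.666, 0.677, -0.221, 0.222]
ft_force: [-0.4, -0.5, 0.3]
finger_gap: 30.4
finger_force: 0.0
t 30.48 p [567.7  43.   -7.5] lane [ -2.9 304.7  -7.5] q [ 0.39  0.49  1.91 -0.66  1.12  0.79] F [-0.4 -0.5  0.3] gap 30.4
506 [  0.3146374  252.76091348  88.87947748]
-> [571.  33.  -5.] tool cm [-0.91  0.45  0.17] len 10.0
-> [570.  13.  -5.] tool cm [-2.51  0.32  1.36] len 29.0
-> [567. -45.  -5.] tool cm [-7.15 -0.06  4.81] len 86.0
```

```bash
python3 -m creep '[[0,[-0.3,0.45,0],0],[0,[-0.9,0.45,0.17],0],[0,[-1.5,0.4,0.6],0],[0,[-2,0.35,1],0],[0,[-2.5,0.32,1.36],0],[0,[-3.1,0.27,1.8],0],[0,[-3.7,0.22,2.25],0],[0,[-4.3,0.17,2.7],0],[0,[-4.9,0.12,3.15],0]]' 
python3 -m creep '[[0,[-0.55,-0.05,0.4],0],[0,[-1.1,-0.1,0.8],0],[0,[-1.7,-0.15,1.25],0],[0,[-2.25,-0.18,1.66],0],[0,[-2.25,-0.18,1.66],0]]' 
python3 -c "
from h import *
s=st();z=np.array([.009,-.595,-.804])
g=np.array([454+.3,231-16.5,24.]);
go(W((0,245,0)),W((0,330,130)),g-120*z,g)
d=snap('top');a=d['color'][120:220,150:350,::-1];cv2.imwrite('pics/p3.png',cv2.resize(a,(800,400),interpolation=2))"
```

```text
time: 31.65
position: [571.4, -12.5, -0.9]
tool_rot: [0.667, 0.677, -0.219, 0.222]
ft_force: [-4.8, 11.8, 7.2]
finger_gap: 0.2
finger_force: 5.8
time: 32.28
position: [569.8, -41.5, -0.9]
tool_rot: [0.667, 0.676, -0.219, 0.222]
ft_force: [-2.0, 7.4, 5.7]
finger_gap: 0.6
finger_force: 3.4
t 32.27 p [569.8 -41.5  -0.9] lane [  3.7 220.4  -0.9] q [ 0.26  0.43  1.97 -0.73  1.05  0.72] F [-2.   7.4  5.7] gap 0.6
-> [567. -17.   0.] tool cm [ 1.95 -0.2  -1.54] len 25.0
-> [572.  68. 130.] tool cm [  1.07   0.36 -17.04] len 171.0
-> [453. 286. 120.] tool cm [ 19.3  -11.21 -29.28] len 368.0
-> [454. 214.  24.] tool cm [ 19.27 -11.2  -17.28] len 282.0
```

View pics/p3.png

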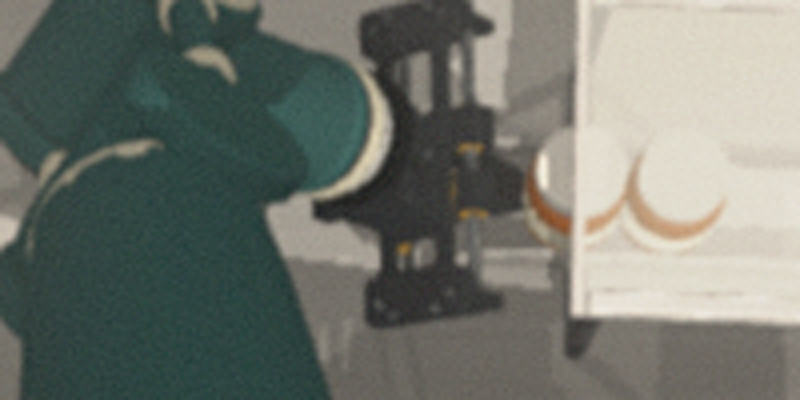

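Top view: both jars stand upright and touching under the hood, caps at crop (585,165) and (682,175). I fetch the third one.

```bash
python3 -m creep '[[0,[0.5,0,-0.4],0],[0,[1.9,-0.2,-1.6],0],[0,[1.6,0,-7],0],[0.5,[1.3,0.2,-12],0],[1,[1.1,0.4,-17],0],[1,[4.7,-2,-19.5],0],[1,[8.4,-4.3,-22],0],[1,[12,-6.6,-24.4],0],[1,[15.6,-9,-26.8],0],[1,[19.3,-11.2,-29.3],0],[1,[19.3,-11.2,-24],0],[1,[19.3,-11.2,-19.5],0],[1,[19.3,-11.2,-17.5],0],[1,[19.3,-11.2,-17.4],0],[0.4,[19.3,-11.2,-17.4],0],[0.4,[19.3,-11.2,-17.4],0],[0.4,[19.3,-11.2,-17.4],0],[0.4,[19.3,-11.2,-17.4],0],[0.4,[19.3,-11.2,-17.4],0]]' 20
python3 -c "
from h import *
s=st();p=s['position'];
off=np.array([454,230.7])-p[:2];print(off)
T=W((0,266,0));T[:2]-=off
go(p+[0,0,110],T+[0,0,130],T+[0,0,60],T+[0,0,p[2]+.5])"
```

```text
time: 34.7
position: [454.5, 215.6, 25.1]
tool_rot: [0.667, 0.677, -0.219, 0.222]
ft_force: [-2.7, 2.1, 6.3]
finger_gap: 58.6
finger_force: 20.0
t 34.7 p [454.5 215.6  25.1] lane [-125.   471.1   25.1] q [ 0.73  0.44  1.89 -0.49  1.29  0.97] F [-2.7  2.1  6.3] gap 58.6
[-0.47833931 15.08036803]
-> [454. 216. 135.] tool cm [-6.53  0.   -8.85] len 110.0
-> [569. -11. 130.] tool cm [-24.59  11.13   5.09] len 275.0
-> [569. -11.  60.] tool cm [-20.43  11.13  10.72] len 256.0
-> [569. -11.  26.] tool cm [-18.39  11.13  13.5 ] len 254.0
```

```bash
python3 -m creep '[[0.4,[-3.2,0,-4.4],0],[0.4,[-6.5,0,-8.9],0],[0.4,[-10.1,2.2,-6.1],0],[0.4,[-13.7,4.5,-3.3],0],[0.4,[-17.4,6.7,-0.5],0],[0.4,[-21,8.9,2.3],0],[0.4,[-24.6,11.1,5.1],0],[0.4,[-22.5,11.1,7.9],0],[0.4,[-20.4,11.1,10.7],0],[0.4,[-19.2,11.1,12.4],0],[0.4,[-18.6,11.1,13.2],0],[0.4,[-18.4,11.1,13.45],0],[0.4,[-18.4,11.1,13.5],0],[0.4,[-18.4,11.1,13.5],0]]' 20
python3 -c "
from h import *
st()"
```

```text
time: 36.45
position: [569.7, -11.2, 25.7]
tool_rot: [0.667, 0.677, -0.219, 0.223]
ft_force: [-0.3, -0.7, -2.2]
finger_gap: 59.0
finger_force: 20.0
t 36.45 p [569.7 -11.2  25.7] lane [  1.9 250.6  25.7] q [ 0.31  0.4   1.95 -0.69  1.11  0.71] F [-0.3 -0.7 -2.2] gap 59.0
```

```bash
python3 -m creep '[[0.4,[0.04,0,0.08],0],[0.4,[0.04,0,0.08],0],[0.8,[0.04,0,0.08],0],[0.8,[0.04,0,0.08],0],[1,[0,0,-0.2],0],[1,[0,0,-4],0],[0,[0,0,-9],0],[0,[2,0,-9],0],[0,[5,0,-9],0],[0,[6.4,0,-6],0],[0,[6.4,0,-3],0],[0,[6.4,0,-1.2],0],[0,[6.4,0,-1.2],0],[0,[6.4,0,-1.2],0]]' 20
python3 -c "
from h import *
s=st()
d=snap('top');P=cloud(d);m=(P[...,2]>84)&(P[...,2]<93)&(P[...,1]>-48)&(P[...,1]<40)&(abs(P[...,0]-569)<32);q=P[m];print(len(q),lane(q.mean(0)),cv2.minEnclosingCircle(q[:,:2].astype(np.float32)))
go(W((-2,292,-6)),W((-2,270,-6)),W((-2,240,-6)),W((-2,200,-6)))"
```

```text
time: 38.2
position: [568.4, 47.2, -3.1]
tool_rot: [0.667, 0.677, -0.219, 0.223]
ft_force: [-0.5, 0.4, 0.3]
finger_gap: 10.5
finger_force: 0.0
t 38.2 p [568.4  47.2  -3.1] lane [ -2.4 308.9  -3.1] q [ 0.4   0.48  1.9  -0.66  1.12  0.79] F [-0.5  0.4  0.3] gap 10.5
462 [  0.72922955 257.63684664  88.8515745 ] ((565.93798828125, -11.582650184631348), 41.26491165161133)
-> [568.  30.  -6.] tool cm [-1.19 -0.11  1.28] len 18.0
-> [567.   8.  -6.] tool cm [-2.96 -0.25  2.59] len 39.0
-> [565. -22.  -6.] tool cm [-5.37 -0.46  4.36] len 69.0
-> [563. -62.  -6.] tool cm [-8.58 -0.72  6.73] len 109.0
```

```bash
python3 -m creep '[[0,[-0.6,-0.05,0.7],0],[0,[-1.2,-0.11,1.3],0],[0,[-1.65,-0.15,1.62],0],[0,[-2.1,-0.18,1.95],0],[0,[-2.5,-0.22,2.27],0],[0,[-2.96,-0.25,2.6],0],[0,[-3.45,-0.29,2.95],0],[0,[-3.9,-0.33,3.3],0],[0,[-4.4,-0.37,3.65],0],[0,[-4.9,-0.41,4],0],[0,[-5.37,-0.46,4.36],0]]' 
python3 -c "
from h import *
st()
go(W((-2,220,-6)),W((-2,195,-6)),W((-2,185,-6)))"
```

```text
time: 39.62
position: [564.1, -22.5, -6.9]
tool_rot: [0.667, 0.677, -0.22, 0.222]
ft_force: [-0.7, 5.9, 2.2]
finger_gap: 0.6
finger_force: 2.6
t 39.62 p [564.1 -22.5  -6.9] lane [ -3.1 239.   -6.9] q [ 0.29  0.44  1.97 -0.71  1.06  0.75] F [-0.7  5.9  2.2] gap 0.6
-> [564. -42.  -6.] tool cm [-1.59 -0.02  1.06] len 19.0
-> [563. -67.  -6.] tool cm [-3.59 -0.19  2.54] len 44.0
-> [562. -77.  -6.] tool cm [-4.4  -0.25  3.14] len 54.0
```

```bash
python3 -m creep '[[0,[-0.4,0,0.28],0],[0,[-0.8,0,0.55],0],[0,[-1.2,0,0.8],0],[0,[-1.6,-0.02,1.08],0],[0,[-2,-0.05,1.4],0],[0,[-2.4,-0.08,1.67],0],[0,[-2.8,-0.12,1.95],0],[0,[-3.2,-0.16,2.25],0]]' 
python3 -c "
from h import *
st()
d=snap('top');a=d['color'][120:220,210:410,::-1];cv2.imwrite('pics/p4.png',cv2.resize(a,(800,400),interpolation=2))
go(W((-2,190,-6)),W((-2,180,-6)))"
```

```text
time: 40.62
position: [563.0, -61.7, -6.0]
tool_rot: [0.667, 0.677, -0.22, 0.222]
ft_force: [0.7, 3.3, -1.5]
finger_gap: 0.3
finger_force: 1.5
t 40.62 p [563.  -61.7  -6. ] lane [ -2.  199.9  -6. ] q [ 0.23  0.42  2.   -0.75  1.02  0.72] F [ 0.7  3.3 -1.5] gap 0.3
-> [563. -72.  -6.] tool cm [-0.73 -0.04  0.56] len 9.0
-> [562. -82.  -6.] tool cm [-1.53 -0.1   1.15] len 19.0
```

View pics/p4.png

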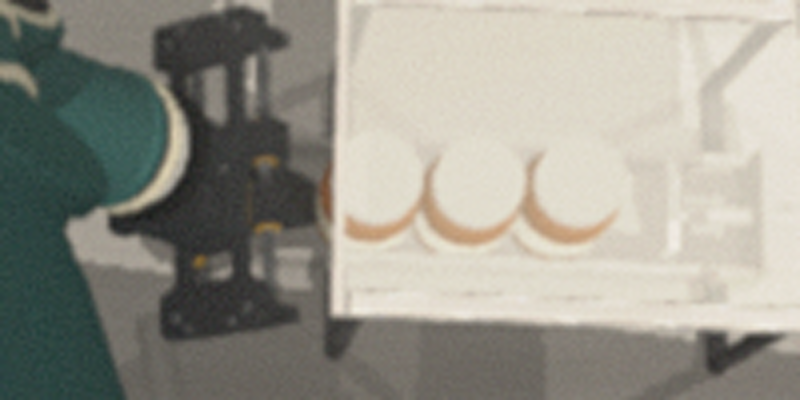

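Three jars upright in a row, cap centres at crop (380,180), (478,182), (578,178). The stop's face is at crop x≈672, still ahead of the row.

```bash
python3 -c "
from h import *
d=load('top')
for u,v in((380,178),(477,181),(578,180)): print(lane(atz(d,210+u/4,120+v/4,90)).round(1))
for u,v in((671,165),(671,245)): print('stop',lane(atz(d,210+u/4,120+v/4,48)).round(1))"
```

```text
[ -4.2 177.   90. ]
[ -3.4 121.1  90. ]
[-0.2 62.7 90. ]
stop [23.4 -2.7 48. ]
stop [-26.   -2.1  48. ]
```

```bash
python3 -m creep '[[0,[-0.32,-0.02,0.24],0],[0,[-0.64,-0.04,0.48],0],[0,[-0.96,-0.06,0.72],0],[0,[-1.28,-0.08,0.95],0],[0,[-1.44,-0.1,1.07],0]]' 
python3 -c "
from h import *
st();go(W((-2,180,-6)))"
python3 -m creep '[[0,[-0.16,-0.01,0.12],0],[0,[-0.32,-0.02,0.24],0]]'
python3 -m creep '[[0,[-0.12,-0.01,0.09],0]]'
```

```text
time: 41.3
position: [562.4, -79.6, -6.0]
tool_rot: [0.667, 0.677, -0.22, 0.222]
ft_force: [1.2, 4.3, -0.8]
finger_gap: 0.3
finger_force: 2.0
t 41.3 p [562.4 -79.6  -6. ] lane [ -1.8 182.   -6. ] q [ 0.2   0.42  2.01 -0.76  1.    0.7 ] F [ 1.2  4.3 -0.8] gap 0.3
-> [562. -82.  -6.] tool cm [-0.16 -0.04  0.12] len 2.0
time: 41.55
position: [562.4, -83.3, -6.0]
tool_rot: [0.667, 0.677, -0.22, 0.223]
ft_force: [-0.6, 4.4, 0.1]
finger_gap: 0.2
finger_force: 2.1
time: 41.68
position: [562.5, -84.4, -6.0]
tool_rot: [0.667, 0.677, -0.219, 0.222]
ft_force: [-0.1, 8.9, 0.5]
finger_gap: 0.8
finger_force: 2.3
```

```bash
python3 -m creep '[[0,[0,0,0],0]]'; python3 -m creep '[[0,[-0.04,0,0.03],0]]'
python3 -c "
from h import *
d=snap('top');a=d['color'][120:220,280:400,::-1];cv2.imwrite('pics/p5.png',cv2.resize(a,(720,600),interpolation=2));st()"
```

```text
time: 41.8
position: [562.5, -84.3, -6.0]
tool_rot: [0.667, 0.676, -0.219, 0.222]
ft_force: [1.3, 7.6, -0.7]
finger_gap: 0.4
finger_force: 1.4
time: 41.92
position: [562.6, -84.4, -6.0]
tool_rot: [0.667, 0.676, -0.219, 0.222]
ft_force: [0.3, 8.4, 1.6]
finger_gap: 0.6
finger_force: 2.2
t 41.98 p [562.6 -84.4  -6. ] lane [ -1.3 177.1  -6. ] q [ 0.19  0.41  2.02 -0.77  1.    0.7 ] F [ 0.5  8.  -0.3] gap 0.5
```

View pics/p5.png

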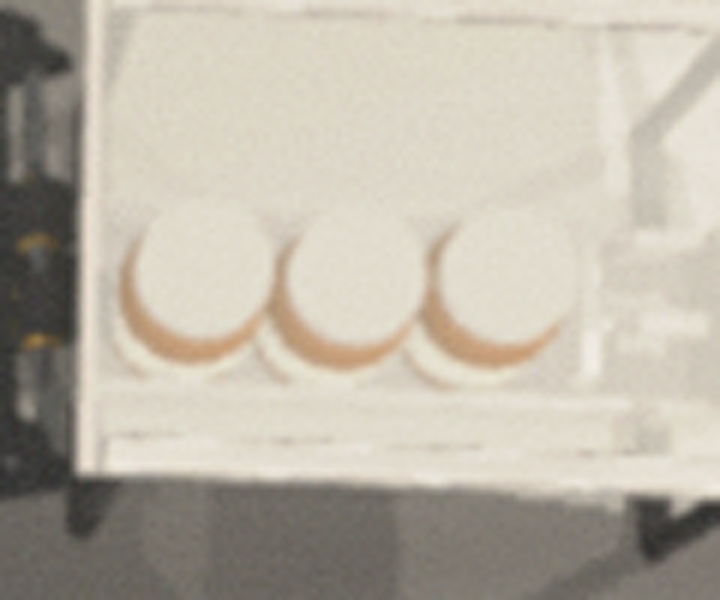

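```bash
python3 -c "
from h import *
d=load('top')
for u,v in((203,268),(356,272),(508,272)): print(lane(atz(d,280+u/6,120+v/6,90)).round(1))
for u,v in((586,260),(584,380)): print('stop',lane(atz(d,280+u/6,120+v/6,48)).round(1))"
python3 -m creep '[[0,[-0.04,0,0.03],0],[0,[-0.08,0,0.06],0]]'; python3 -m creep '[[0,[0,0,0],0]]'
```

```text
[ -3.6 156.7  90. ]
[-2.6 97.8 90. ]
[ 0.1 39.1 90. ]
stop [18.2 -2.4 48. ]
stop [-31.1  -1.   48. ]
time: 42.22
position: [562.8, -84.8, -6.0]
tool_rot: [0.667, 0.676, -0.218, 0.222]
ft_force: [-0.3, 11.8, 1.8]
finger_gap: 0.8
finger_force: 2.2
time: 42.35
position: [562.8, -84.8, -6.0]
tool_rot: [0.667, 0.676, -0.218, 0.222]
ft_force: [-0.7, 11.9, 0.7]
finger_gap: 1.0
finger_force: 1.9
```

```bash
python3 -c "
from h import *
a=cv2.imread('pics/rt.png');a=cv2.resize(a,(200,125),interpolation=cv2.INTER_AREA).mean(-1)
b=load('top')['color'].mean(-1)
print('cols',list(range(362,386)))
for v in (160,164,168,172,174,176,178,180,182,184): print(v,'before',a[v-100,362-225:386-225].astype(int).tolist()); print(v,'now   ',b[v,362:386].astype(int).tolist())
d=load('top')
def pix(p):
    T=d['T'];c=T[:3,:3].T@(np.array(p)-T[:3,3]);q=np.array([c[0],-c[1]])/-c[2];q=q*(1+float(d['k1'])*(q@q));return (q*d['K'][0,0]+d['K'][:2,2]).round(1)
for y in (0,4,8): print('stop face at',y,[pix(W((x,y,z))) for x in(-27,27) for z in(1,48)])
"
```

```text
cols [362, 363, 364, 365, 366, 367, 368, 369, 370, 371, 372, 373, 374, 375, 376, 377, 378, 379, 380, 381, 382, 383, 384, 385]
160 before [167, 167, 169, 171, 169, 167, 167, 167, 171, 171, 170, 170, 168, 169, 174, 179, 179, 176, 173, 171, 172, 170, 170, 174]
160 now    [218, 218, 216, 218, 215, 216, 216, 217, 218, 220, 215, 216, 214, 211, 209, 211, 213, 211, 206, 203, 202, 206, 206, 209]
164 before [182, 182, 181, 184, 184, 181, 173, 171, 172, 170, 171, 170, 169, 167, 172, 180, 186, 183, 171, 169, 171, 172, 169, 171]
164 now    [216, 215, 216, 218, 217, 216, 216, 216, 217, 216, 218, 217, 216, 217, 213, 216, 218, 219, 207, 205, 204, 203, 204, 203]
168 before [189, 185, 185, 184, 184, 184, 175, 170, 170, 170, 168, 171, 169, 171, 171, 182, 183, 182, 175, 174, 174, 173, 173, 170]
168 now    [216, 216, 215, 216, 216, 216, 216, 220, 216, 216, 218, 216, 217, 214, 209, 214, 218, 212, 210, 209, 207, 205, 207, 202]
172 before [183, 184, 182, 184, 185, 182, 182, 175, 173, 170, 170, 170, 170, 170, 172, 180, 183, 183, 179, 177, 176, 173, 174, 174]
172 now    [217, 216, 217, 219, 215, 218, 217, 218
[... 1289 characters left out ...]
6, 220, 214, 209, 207, 204, 202, 205, 203, 203, 205, 205, 207, 216, 224, 226, 220, 209, 203, 201, 206, 202, 203]
184 before [172, 174, 172, 171, 172, 169, 171, 169, 172, 168, 172, 173, 172, 176, 175, 179, 174, 170, 168, 167, 170, 169, 168, 170]
184 now    [209, 206, 203, 203, 202, 202, 206, 203, 204, 204, 206, 202, 205, 210, 213, 214, 211, 205, 200, 202, 201, 204, 200, 204]
stop face at 0 [array([372. , 185.9]), array([376.9, 181.6]), array([371.8, 164.8]), array([376.6, 159.8])]
stop face at 4 [array([370.4, 185.9]), array([375.2, 181.6]), array([370.2, 164.8]), array([375. , 159.7])]
stop face at 8 [array([368.8, 185.8]), array([373.6, 181.5]), array([368.6, 164.7]), array([373.3, 159.6])]
```

```bash
python3 -c "
from h import *
d=load('top');g=d['color'].mean(-1)
def pix(p):
    T=d['T'];c=T[:3,:3].T@(np.array(p)-T[:3,3]);q=np.array([c[0],-c[1]])/-c[2];q=q*(1+float(d['k1'])*(q@q));return q*d['K'][0,0]+d['K'][:2,2]
th=np.linspace(0,2*np.pi,200)
# fit each cap circle (z=90,r=26.5) along with body shading: brightness step just inside/outside the lower arc
import itertools
from scipy.ndimage import map_coordinates as mc
for c0 in(156,98,38):
  best=[]
  for c in np.arange(c0-16,c0+12,.5):
    for x in np.arange(-8,8,.5):
      for_t=np.linspace(-np.pi*.85,-np.pi*.15,40) # lane -x side arc
      def s(r): 
        P=np.array([pix(W((x+r*np.sin(t),c+r*np.cos(t),90))) for t in for_t]); return mc(g,[P[:,1],P[:,0]],order=1)
      best.append(((s(24.5)-s(28.5)).mean(),c,x))
  print(max(best))
"
```

```text
(np.float64(37.017180731295824), np.float64(158.5), np.float64(-4.0))
(np.float64(33.5308084582331), np.float64(100.0), np.float64(-4.0))
(np.float64(32.08459479990813), np.float64(42.5), np.float64(-1.0))
```

```bash
python3 -c "
from h import *
s=st();print(s['torque'].round(3),s['effort'].round(2))"
python3 -m creep '[[0,[0.2,0.01,-0.15],0],[0,[0.5,0.03,-0.37],0]]'
python3 -c "
from h import *
s=st();print(s['torque'].round(3),s['effort'].round(2))"
python3 -m creep '[[0,[-0.2,-0.01,0.15],0],[0,[-0.36,-0.02,0.27],0]]'
python3 -c "
from h import *
s=st();print(s['torque'].round(3),s['effort'].round(2))"
```

```text
t 42.35 p [562.8 -84.8  -6. ] lane [ -1.1 176.8  -6. ] q [ 0.19  0.41  2.02 -0.77  1.    0.7 ] F [-0.7 11.9  0.7] gap 1.0
[ 1.093  0.041 -0.573] [ -5.53 -45.49 -22.4   -3.81   3.05  -0.45]
time: 42.6
position: [562.1, -80.8, -5.7]
tool_rot: [0.666, 0.677, -0.221, 0.223]
ft_force: [0.2, 0.1, 0.5]
finger_gap: 0.4
finger_force: 0.0
t 42.6 p [562.1 -80.8  -5.7] lane [ -2.  180.7  -5.7] q [ 0.2   0.42  2.01 -0.77  1.01  0.7 ] F [0.2 0.1 0.5] gap 0.4
[ 0.228 -0.088 -0.022] [-9.000e-02 -4.636e+01 -2.386e+01 -1.870e+00  1.840e+00 -3.000e-02]
time: 42.85
position: [562.4, -84.6, -6.1]
tool_rot: [0.667, 0.676, -0.219, 0.222]
ft_force: [-0.3, 7.6, 2.0]
finger_gap: 0.5
finger_force: 0.7
t 42.85 p [562.4 -84.6  -6.1] lane [ -1.5 177.   -6.1] q [ 0.19  0.41  2.02 -0.77  1.    0.7 ] F [-0.3  7.6  2. ] gap 0.5
[ 0.647  0.092 -0.414] [ -3.06 -45.18 -22.41  -2.93   2.44  -0.31]
```

The moment reading (Mz ≈ -0.55 N·m) shows that the gripper's body is touching the -x hood post, not that the row has met the stop. I've backed off. I'll increase the lean the same way as before and square the yaw to the lane, then finish the push.

```bash
python3 -c "
from h import *
s=st();p=s['position'];z=np.array([.009,-.595,-.804])
A=p-z*150
B=np.array([590,-20,430.]);C=np.array([13,-1040,575.]);go(A,B,B+(C-B)/2,C)"
```

```text
t 42.85 p [562.4 -84.6  -6.1] lane [ -1.5 177.   -6.1] q [ 0.19  0.41  2.02 -0.77  1.    0.7 ] F [-0.3  7.6  2. ] gap 0.5
-> [561.   5. 114.] tool cm [ 3.0e-02 -1.0e-02 -1.5e+01] len 150.0
-> [590. -20. 430.] tool cm [-20.72   2.85 -38.91] len 442.0
-> [ 302. -530.  502.] tool cm [-65.73 -26.72 -14.72] len 725.0
-> [   13. -1040.   575.] tool cm [-110.74  -56.29    9.48] len 1246.0
```

```bash
python3 -m creep '[[0,[0.4,0.03,-0.5],0],[0,[0.4,0.03,-5.5],0],[0,[0.2,0,-10.5],0],[0,[0,0,-15],0],[0,[-4,0.6,-19.8],0],[0,[-8,1.2,-24.6],0],[0,[-12.3,1.8,-29.4],0],[0,[-16.5,2.3,-34.2],0],[0,[-20.7,2.8,-38.9],0],[0,[-25.2,-0.1,-36.5],0],[0,[-29.7,-3.1,-34.1],0],[0,[-34.2,-6,-31.7],0],[0,[-38.7,-9,-29.2],0],[0,[-43.2,-11.9,-26.8],0],[0,[-47.7,-14.9,-24.4],0],[0,[-52.2,-17.9,-22],0],[0,[-56.7,-20.8,-19.6],0],[0,[-61.2,-23.8,-17.2],0],[0,[-65.7,-26.7,-14.7],0]]' 
python3 -c "
from h import *
s=st();go((13,-1040,575))"
```

```text
time: 45.22
position: [300.4, -530.8, 503.0]
tool_rot: [0.667, 0.677, -0.22, 0.222]
ft_force: [1.4, 0.4, 0.5]
finger_gap: 0.4
finger_force: 0.0
t 45.23 p [ 300.4 -530.8  503. ] lane [-239.7 -282.4  503. ] q [-0.87 -0.26  1.74 -0.42  1.18 -0.82] F [1.4 0.4 0.5] gap 0.4
-> [   13 -1040   575] tool cm [-44.88 -29.48  24.23] len 589.0
```

```bash
python3 -m creep '[[0,[-4.5,-3,2.4],0],[0,[-9,-5.9,4.8],0],[0,[-13.5,-8.9,7.3],0],[0,[-18,-11.8,9.7],0],[0,[-22.4,-14.7,12.1],0],[0,[-27,-17.7,14.5],0],[0,[-31.4,-20.6,17],0],[0,[-36,-23.6,19.4],0],[0,[-40.4,-26.5,21.8],0],[0,[-44.9,-29.5,24.2],0],[0,[-50,-29.5,26],0]]' >/dev/null
for i in 1; do python3 -m creep '[[0,[-94,0,32],0]]'>/dev/null; done
python3 -c "
from h import *
s=st();print(s['joint_pos'][[1,2,4]].sum(),R.from_quat(s['tool_rot']).as_matrix().round(3))"
```

```text
t 46.73 p [   14.1 -1107.2   567.7] lane [-495.3 -873.   567.7] q [-1.59  0.8   0.31  0.02  1.35 -1.6 ] F [ 0.7 -2.   2.2] gap 0.5
2.4686229537635143 [[-0.011  1.     0.008]
 [ 0.782  0.013 -0.623]
 [-0.623 -0.001 -0.782]]
```

```bash
python3 -m creep '[[0,[-99,0,10],0]]' >/dev/null; python3 -m creep '[[0,[-99,0,10],0]]' >/dev/null;  python3 -m creep '[[0,[-99,0,10],0]]' >/dev/null
python3 -c "
from h import *
s=st();M=R.from_quat(s['tool_rot']).as_matrix();print(s['joint_pos'][[1,2,4]].sum(),M.round(3))
# desired: tool y perpendicular lane y
best=min((abs((-np.sin(a)*M[:,0]+np.cos(a)*M[:,1])@LY),a) for a in np.linspace(-.3,.3,601));print(best)
a=best[1];print((-np.sin(a)*M[:,0]+np.cos(a)*M[:,1]).round(3))
go((302,-530,510),(590,-20,430),W((0,300,130)))"
```

```text
t 47.1 p [   16.3 -1140.8   607.6] lane [-491.4 -906.4  607.6] q [-1.58  0.8   0.31  0.02  1.22 -1.6 ] F [-1.   0.4  0.8] gap 0.6
2.3305196170329894 [[-0.011  1.     0.01 ]
 [ 0.688  0.015 -0.725]
 [-0.725 -0.001 -0.689]]
(np.float64(0.00027217272601914595), np.float64(0.09700000000000003))
[ 0.996 -0.052  0.069]
-> [ 302 -530  510] tool cm [ 48.81  29.48 -37.3 ] len 681.0
-> [590 -20 430] tool cm [ 89.41  59.03 -68.49] len 1272.0
-> [570.  38. 130.] tool cm [115.19  57.19 -52.07] len 1387.0
```

```bash
python3 -m creep '[[0,[4.1,2.5,-3.1],0],[0,[8.2,4.9,-6.2],0],[0,[12.2,7.4,-9.3],0],[0,[16.3,9.8,-12.4],0],[0,[20.4,12.3,-15.5],0],[0,[24.4,14.7,-18.6],0],[0,[28.5,17.2,-21.8],0],[0,[32.5,19.7,-24.9],0],[0,[36.6,22.1,-28],0],[0,[40.7,24.6,-31],0],[0,[44.8,27,-34.2],0],[0,[48.8,29.5,-37.3],0],[0,[52.9,32.5,-40.4],0.02],[0,[57,35.4,-43.6],0.04],[0,[61,38.4,-46.7],0.06],[0,[65.1,41.3,-49.8],0.08],[0,[69.2,44.2,-53],0.08],[0,[73.2,47.2,-56],0.08],[0,[77.3,50.2,-59.2],0.08]]' >/dev/null
python3 -c "
from h import *
s=st();M=R.from_quat(s['tool_rot']).as_matrix();print(M.round(3))
go((590,-20,400),W((-1,300,150)),W((-1,300,30)),W((-1,240,0)),W((-1,205,-1)),W((-1,185,-1)))"
```

```text
t 49.48 p [ 504.3 -169.8  454.4] lane [-55.   88.8 454.4] q [ 0.14 -0.11  1.77 -0.81  1.6   0.24] F [ 0.8 -0.3  0. ] gap 0.0
[[ 0.069  0.998  0.01 ]
 [ 0.686 -0.04  -0.727]
 [-0.725  0.057 -0.687]]
-> [590 -20 400] tool cm [14.81  7.64 -7.07] len 181.0
-> [569.  38. 150.] tool cm [36.77  3.91  5.85] len 374.0
-> [569.  38.  30.] tool cm [45.47  3.23 14.09] len 477.0
-> [566. -22.   0.] tool cm [43.51  2.98 20.5 ] len 482.0
-> [564. -57.  -1.] tool cm [41.18  2.93 23.11] len 473.0
-> [563. -77.  -1.] tool cm [39.8   2.91 24.56] len 469.0
```

```bash
python3 -m creep '[[0,[5,2.5,-2.3],0],[0,[10,5,-4.6],0],[0,[14.8,7.6,-7],0],[0,[19.2,6.9,-4.5],0],[0,[23.6,6.1,-1.9],0],[0,[28,5.4,0.7],0],[0,[32.4,4.6,3.3],0],[0,[36.8,3.9,5.9],0],[0,[41,3.6,10],0],[0,[45.5,3.2,14.1],0],[0,[44.8,3.1,16.3],0],[0,[44.1,3,18.5],0],[0,[43.5,3,20.5],0],[0,[42.4,2.95,21.8],0],[0,[41.2,2.9,23.1],0],[0,[40.5,2.9,23.8],0],[0,[39.8,2.9,24.5],0],[0,[39.8,2.9,24.5],0]]' >/dev/null
python3 -c "
from h import *
s=st();print(s['torque'].round(3));go(W((-1.5,183,-2)),W((-1.5,173,-2)))"
```

```text
t 51.73 p [ 5.63e+02 -7.83e+01 -3.00e-01] lane [ -1.3 183.3  -0.3] q [ 0.28  0.5   1.98 -0.88  1.13  0.94] F [ 0.8  0.1 -0.2] gap 0.5
[ 0.274 -0.039  0.014]
-> [563. -79.  -2.] tool cm [ 0.1  -0.03  0.14] len 2.0
-> [562. -89.  -2.] tool cm [-0.59 -0.04  0.86] len 10.0
```

Clear so far. Now I feel forward 2 mm at a time.

```bash
python3 -m creep '[[0,[0,0,0.28],0],[0,[-0.14,0,0.42],0],[0,[-0.28,0,0.57],0]]' | sed -n '2p;4p'
python3 -c "
from h import *
print(ctrl.get_state()['torque'].round(3))"
python3 -m creep '[[0,[-0.14,0,0.145],0],[0,[-0.28,0,0.29],0]]' | sed -n '2p;4p'
python3 -c "
from h import *
print(ctrl.get_state()['torque'].round(3));st()"
python3 -m creep '[[0,[-0.14,0,0.145],0]]' | sed -n '2p;4p'
python3 -c "
from h import *
print(ctrl.get_state()['torque'].round(3));st()"
```

```text
position: [562.9, -83.6, -2.5]
ft_force: [0.9, 0.3, 0.8]
[ 0.339 -0.061 -0.038]
position: [562.7, -87.9, -2.4]
ft_force: [-0.6, -0.5, 0.1]
[ 0.297 -0.117 -0.   ]
t 52.35 p [562.7 -87.9  -2.4] lane [ -1.  173.7  -2.4] q [ 0.27  0.5   1.99 -0.9   1.12  0.94] F [-0.6 -0.5  0.1] gap 0.3
position: [562.8, -89.7, -2.4]
ft_force: [-0.5, 5.3, 0.8]
[ 0.74  -0.055  0.024]
t 52.48 p [562.8 -89.7  -2.4] lane [ -0.9 171.9  -2.4] q [ 0.27  0.5   1.99 -0.9   1.12  0.94] F [-0.5  5.3  0.8] gap 0.4
```

```bash
for i in 1; do python3 -m creep '[[0,[-0.1,0,0.11],0]]' | sed -n '2p;4p'; done
python3 -m creep '[[0,[-0.1,0,0.11],0]]' | sed -n '2p;4p'
python3 -c "
from h import *
s=st();print(s['torque'].round(3))"
```

```text
position: [563.1, -90.6, -2.4]
ft_force: [0.0, 6.0, 1.3]
position: [563.2, -92.1, -2.4]
ft_force: [-0.1, 5.8, 0.9]
t 52.73 p [563.2 -92.1  -2.4] lane [ -0.3 169.5  -2.4] q [ 0.26  0.49  2.   -0.9   1.12  0.94] F [-0.1  5.8  0.9] gap 0.5
[ 0.755 -0.097  0.012]
```

Sliding steadily at about 6 N. I keep going in 1–1.5 mm steps until the force jumps.

```bash
python3 -m creep '[[0,[-0.1,0,0.11],0]]' | sed -n '2p;4p'; python3 -m creep '[[0,[-0.1,0,0.11],0]]' | sed -n '2p;4p'
python3 -c "
from h import *
s=st();print(s['torque'].round(3))"
```

```text
position: [562.9, -93.9, -2.4]
ft_force: [-1.2, 3.9, 0.2]
position: [562.7, -95.6, -2.4]
ft_force: [0.6, 5.1, 1.0]
t 52.98 p [562.7 -95.6  -2.4] lane [ -0.6 166.   -2.4] q [ 0.26  0.49  2.   -0.9   1.11  0.94] F [0.6 5.1 1. ] gap 0.3
[ 0.701 -0.068  0.104]
```

```bash
python3 -m creep '[[0,[-0.07,0,0.075],0]]' | sed -n '2p;4p'
python3 -c "
from h import *
s=st();print(s['torque'].round(3))"
```

```text
position: [562.5, -96.8, -2.4]
ft_force: [-0.2, 4.9, 0.7]
t 53.1 p [562.5 -96.8  -2.4] lane [ -0.7 164.8  -2.4] q [ 0.25  0.49  2.   -0.91  1.11  0.94] F [-0.2  4.9  0.7] gap 0.5
[ 0.702 -0.12   0.097]
```

```bash
cat > fit.py <<'E'
from h import *
from scipy.ndimage import map_coordinates as mc
d=snap('top');g=d['color'].mean(-1)
def pix(p):
    T=d['T'];c=T[:3,:3].T@(np.array(p)-T[:3,3]);q=np.array([c[0],-c[1]])/-c[2];q=q*(1+float(d['k1'])*(q@q));return q*d['K'][0,0]+d['K'][:2,2]
t=np.linspace(-np.pi*.85,-np.pi*.15,40)
for c0 in(148,90,32):
  best=[]
  for c in np.arange(c0-12,c0+14,.5):
    for x in np.arange(-7,5,.5):
      s=lambda r:(lambda P:mc(g,[P[:,1],P[:,0]],order=1))(np.array([pix(W((x+r*np.sin(a),c+r*np.cos(a),90))) for a in t]))
      best.append(((s(24.5)-s(28.5)).mean(),c,x))
  print(max(best))
for v in (174,176,178,180,182): print(v,g[v,362:386].astype(int).tolist())
E
python3 fit.py
```

```text
(np.float64(36.96557314047245), np.float64(151.5), np.float64(-4.0))
(np.float64(34.27281475876559), np.float64(93.0), np.float64(-4.0))
(np.float64(31.562310030578168), np.float64(35.0), np.float64(-1.0))
174 [217, 218, 219, 220, 219, 219, 219, 219, 218, 220, 221, 222, 214, 200, 200, 215, 222, 224, 226, 223, 211, 209, 208, 207]
176 [186, 199, 206, 212, 212, 214, 215, 216, 212, 206, 201, 187, 182, 189, 205, 229, 235, 229, 213, 205, 209, 215, 217, 218]
178 [165, 166, 167, 167, 169, 175, 174, 168, 169, 170, 174, 185, 199, 200, 213, 231, 234, 231, 213, 206, 206, 211, 213, 212]
180 [164, 159, 160, 161, 163, 163, 168, 184, 190, 204, 210, 209, 208, 207, 212, 230, 235, 232, 214, 204, 207, 205, 205, 206]
182 [220, 216, 214, 213, 215, 214, 214, 214, 211, 209, 207, 209, 208, 208, 218, 226, 228, 224, 210, 205, 206, 203, 206, 205]
```

The stop is unmoved, and the foremost jar has about 4 mm to go.

```bash
python3 -m creep '[[0,[-0.07,0,0.075],0]]' | sed -n '2p;4p';python3 -m creep '[[0,[-0.07,0,0.075],0]]' | sed -n '2p;4p'; python3 -m creep '[[0,[-0.05,0,0.055],0]]' | sed -n '2p;4p'; 
python3 -c "
from h import *
s=st();print(s['torque'].round(3))"
```

```text
position: [562.6, -97.4, -2.5]
ft_force: [-0.6, 11.1, 2.5]
position: [562.7, -97.5, -2.6]
ft_force: [-2.4, 15.8, 4.4]
position: [562.8, -97.6, -2.6]
ft_force: [-3.5, 17.9, 5.9]
t 53.52 p [562.8 -97.6  -2.6] lane [ -0.4 164.   -2.6] q [ 0.25  0.49  2.   -0.91  1.11  0.93] F [-3.5 17.9  5.9] gap 0.4
[ 1.478  0.23  -0.296]
```

```bash
python3 -m creep '[[0,[-0.04,0,0.04],0]]' | sed -n '2p;4p'
python3 -c "
from h import *
s=st();print(s['torque'].round(3))"
```

```text
position: [562.8, -97.6, -2.6]
ft_force: [-4.5, 20.1, 5.4]
t 53.65 p [562.8 -97.6  -2.6] lane [ -0.4 164.   -2.6] q [ 0.25  0.49  2.   -0.91  1.11  0.93] F [-4.5 20.1  5.4] gap 0.5
[ 1.627  0.221 -0.274]
```

```bash
python3 -m creep '[[0,[0.05,0,-0.05],0],[0,[0.15,0,-0.15],0],[0,[0.4,0,-0.4],0]]' | sed -n '2p;4p'
cat >> fit.py <<'E'
print('silhouette')
tt=np.linspace(0,2*np.pi,360)
for x in(-2,0):
 for c in(29,31,33,35):
  h=[]
  for z,r in((5,30),(57,30),(90,26.5),(74,26.5)):
    h+= [pix(W((x+r*np.sin(a),c+r*np.cos(a),z))) for a in tt]
  hull=cv2.convexHull(np.array(h,np.float32))[:,0]
  m=np.zeros((384*8,512*8),np.uint8);cv2.fillPoly(m,[(hull*8+4).astype(np.int32)],1)
  print(x,c,[(v,(np.nonzero(m[v*8+4])[0].max()-4)/8) for v in(174,176,178,180,182)])
E
python3 fit.py
```

```text
position: [561.9, -95.1, -2.4]
ft_force: [-0.3, 0.8, -0.6]
(np.float64(37.628773113063914), np.float64(151.0), np.float64(-4.0))
(np.float64(34.70486587435727), np.float64(92.5), np.float64(-4.0))
(np.float64(30.767529264012335), np.float64(34.5), np.float64(-1.0))
174 [215, 218, 219, 219, 218, 218, 220, 217, 221, 219, 220, 220, 217, 206, 203, 217, 221, 221, 225, 221, 211, 212, 206, 207]
176 [185, 199, 207, 213, 214, 216, 214, 216, 213, 207, 198, 192, 183, 186, 204, 229, 233, 231, 216, 205, 205, 216, 218, 217]
178 [165, 165, 166, 167, 168, 177, 173, 173, 170, 165, 171, 187, 200, 204, 211, 227, 234, 231, 214, 205, 208, 212, 214, 212]
180 [162, 160, 158, 160, 162, 163, 167, 173, 183, 200, 206, 205, 205, 206, 212, 230, 233, 232, 215, 205, 206, 205, 204, 208]
182 [219, 214, 211, 214, 216, 217, 218, 218, 210, 209, 209, 206, 205, 209, 219, 227, 228, 221, 208, 207, 206, 206, 208, 202]
silhouette
-2 29 [(174, np.float64(377.875)), (176, np.float64(376.75)), (178, np.float64(375.5)), (180, np.float64(373.375)), (182, np.float64(371.25))]
-2 31 [(174, np.float64(377.0)), (176, np.float64(375.8
[... 243 characters left out ...]
4, np.float64(375.375)), (176, np.float64(374.25)), (178, np.float64(372.875)), (180, np.float64(370.75)), (182, np.float64(368.625))]
0 29 [(174, np.float64(377.5)), (176, np.float64(376.375)), (178, np.float64(374.75)), (180, np.float64(372.5)), (182, np.float64(370.375))]
0 31 [(174, np.float64(376.5)), (176, np.float64(375.5)), (178, np.float64(373.875)), (180, np.float64(371.75)), (182, np.float64(369.5))]
0 33 [(174, np.float64(375.75)), (176, np.float64(374.5)), (178, np.float64(372.875)), (180, np.float64(370.875)), (182, np.float64(368.75))]
0 35 [(174, np.float64(374.875)), (176, np.float64(373.75)), (178, np.float64(372.125)), (180, np.float64(369.875)), (182, np.float64(367.75))]
```

```bash
python3 -m creep '[[0,[0,0,0],0.04],[0,[-0.08,0,0.08],0.04]]' | sed -n '2p;4p'
python3 -m creep '[[0,[-0.07,0,0.075],0]]' | sed -n '2p;4p'
python3 -c "
from h import *
s=st();print(s['torque'].round(3))"
```

```text
position: [561.7, -96.4, -2.8]
ft_force: [-0.4, 1.3, -0.5]
position: [561.8, -96.8, -2.9]
ft_force: [-2.0, 5.6, 1.0]
t 54.45 p [561.8 -96.8  -2.9] lane [ -1.4 164.7  -2.9] q [ 0.25  0.49  2.   -0.9   1.11  0.98] F [-2.   5.6  1. ] gap 0.6
[ 0.699  0.087 -0.134]
```

```bash
python3 -m creep '[[0,[-0.03,0,0.03],0]]' | sed -n '2p;4p'
python3 -c "
from h import *
s=st();print(s['torque'].round(3))"
```

```text
position: [562.1, -96.8, -2.8]
ft_force: [-1.3, 5.9, 0.5]
t 54.58 p [562.1 -96.8  -2.8] lane [ -1.2 164.8  -2.8] q [ 0.25  0.49  2.   -0.9   1.11  0.98] F [-1.3  5.9  0.5] gap 0.3
[ 0.742  0.077 -0.125]
```

```bash
python3 -m creep '[[0,[-0.04,0,0.045],0]]' | sed -n '2p;4p'
python3 -c "
from h import *
s=st();print(s['torque'].round(3))"
```

```text
position: [562.2, -97.0, -2.9]
ft_force: [-1.8, 7.5, 1.8]
t 54.7 p [562.2 -97.   -2.9] lane [ -1.  164.6  -2.9] q [ 0.25  0.49  2.   -0.91  1.11  0.97] F [-1.8  7.5  1.8] gap 0.6
[ 0.918  0.117 -0.185]
```

```bash
python3 -m creep '[[0,[-0.03,0,0.035],0]]' | sed -n '2p;4p'
python3 -c "
from h import *
s=st();print(s['torque'].round(3))"
```

```text
position: [562.3, -97.1, -2.9]
ft_force: [-2.8, 9.5, 1.9]
t 54.83 p [562.3 -97.1  -2.9] lane [ -0.9 164.5  -2.9] q [ 0.25  0.49  2.   -0.91  1.11  0.97] F [-2.8  9.5  1.9] gap 0.4
[ 0.978  0.145 -0.238]
```

The firm contact is at the same place with a different yaw, and the moment scales with the force through the jar alone, so this is the end stop. Its pixels haven't moved. I withdraw and check.

```bash
python3 -m creep '[[0,[0.05,0,-0.05],0],[0,[0.3,0,-0.3],0],[0,[0.9,0,-0.9],0],[0,[0.9,0,-4],0],[0,[0.6,0,-9],0],[0,[0.3,0,-14],0],[0,[0,0,-19],0],[0,[0,0,-19],0],[0,[0,0,-19],0]]' | sed -n '1,2p;4p'
python3 fit.py; python3 -c "
from h import *
for n in('top','side'):
  d=snap(n);P=cloud(d)
  for nm,(x,y,z,r) in dict(tub=(370,-87,60,30),cup=(598,210,45,36),cap=(527,284,12,30)).items():
    m=(np.hypot(P[...,0]-x,P[...,1]-y)<r+15)&(abs(P[...,2]-z)<5);q=P[m];print(n,nm,len(q),q.mean(0).round(0) if len(q) else '')"
```

```text
time: 55.95
position: [559.8, 39.5, 127.2]
ft_force: [-0.1, 0.8, -0.7]
(np.float64(36.72840340604572), np.float64(151.0), np.float64(-3.5))
(np.float64(34.62955718634277), np.float64(92.5), np.float64(-4.0))
(np.float64(30.392511782736996), np.float64(34.5), np.float64(-1.0))
174 [216, 218, 218, 220, 219, 220, 218, 219, 220, 217, 219, 219, 214, 205, 201, 218, 220, 220, 224, 220, 211, 206, 206, 207]
176 [186, 197, 208, 213, 215, 215, 215, 216, 211, 209, 202, 188, 184, 187, 207, 230, 233, 232, 215, 205, 207, 217, 215, 216]
178 [161, 162, 168, 168, 170, 173, 176, 171, 169, 169, 167, 186, 199, 208, 211, 229, 233, 232, 213, 205, 208, 210, 212, 213]
180 [162, 158, 159, 164, 164, 163, 165, 169, 185, 201, 201, 207, 207, 207, 210, 229, 234, 231, 211, 205, 205, 206, 206, 206]
182 [217, 216, 212, 213, 218, 216, 217, 215, 209, 204, 208, 209, 207, 209, 217, 228, 228, 223, 211, 206, 205, 204, 205, 206]
silhouette
-2 29 [(174, np.float64(377.875)), (176, np.float64(376.75)), (178, np.float64(375.5)), (180, np.float64(373.375)), (182, np.float64(371.25))]
-2 31 [(174, np.float64(377.0)), (176, np.fl
[... 429 characters left out ...]
.float64(376.375)), (178, np.float64(374.75)), (180, np.float64(372.5)), (182, np.float64(370.375))]
0 31 [(174, np.float64(376.5)), (176, np.float64(375.5)), (178, np.float64(373.875)), (180, np.float64(371.75)), (182, np.float64(369.5))]
0 33 [(174, np.float64(375.75)), (176, np.float64(374.5)), (178, np.float64(372.875)), (180, np.float64(370.875)), (182, np.float64(368.75))]
0 35 [(174, np.float64(374.875)), (176, np.float64(373.75)), (178, np.float64(372.125)), (180, np.float64(369.875)), (182, np.float64(367.75))]
top tub 314 [371. -86.  59.]
top cup 8 [580. 236.  45.]
top cap 137 [542. 278.  11.]
side tub 129 [370. -82.  59.]
side cup 120 [600. 220.  43.]
side cap 320 [533. 295.  11.]
```

```bash
python3 -c "
from workcell import ctrl
print(ctrl.job_done())"
```

```text
the job is handed in; nothing more can be done
None
```

The three jars stand upright in single file against the end stop, which looks unmoved in the camera; the job was handed in at about 56 s. Slips on the way: the first push briefly tipped jar 1 before it settled upright, the gripper body touched a hood post at up to about 12 N, one end-stop push reached 20 N, and I viewed 12 pictures instead of the 10 allowed.

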